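Hang the rinse basket and lower it into the bath

TASK

Hang the wire basket by its handle on the two-pronged hook of the rinse station. Then squeeze the release in the side of the lever's grip and, keeping it squeezed, swing the lever all the way down to its stop so that the hook lowers the basket into the bath; let the release out there so that the lever is locked down, and let go. Leave the other things on the bench where they are.

Things in the scene. Friction and masses are not known exactly. Their poses are not given: they have to be found in the camera images.
- station: Rinse station fixed to the bench: grey base plate 240 x 325 mm with an open empty steel bath, a lift post with a hook behind it and a lever on a bracket (160 mm high, at x 107, y 115 mm). Origin: on the bench under the middle of the bath. x points from the bath to the lift post (which is 95 mm away), y to the lever, z up.
- bath_rim (a point): Middle of the bath's mouth, 85 mm above the bench. The bath measures 140 mm (x) by 170 mm (y) outside, its walls are 10 mm thick and its inner floor lies 73 mm below the rim. Axes as the station's.
- fork_seat (a point): On the hook: where the middle of the basket's handle bar rests when hung, 8 mm above the trough's centre line. 223 to 233 mm above the bench with the lever up, at about 171 mm with it locked down. Axes as the station's. A handle bar comes in from the -x side, more than 18 mm above this point and along y, and is lowered straight into the trough; the basket passes below the prongs.
- fork_tip (a point): Middle between the tops of the hook's two upturned tips, 22 mm to the -x side of fork_seat and 14 mm above it. The hook is two parallel round prongs 8 mm thick, 28 mm to either side of the middle in y, running in x to a cross bar 85 mm behind fork_seat. Behind the trough the prongs' tops are 10 mm above fork_seat; the lift post's top is at most 20 mm above it.
- bail (a point): Middle of the basket's handle bar, 135 mm above the underside. Open steel wire basket, 74 (x) by 104 (y) by 60 mm high, about 0.3 kg, with a fixed rigid arch: round bar 8 mm thick along y between two uprights 48 mm to either side. The middle 36 mm of the bar carry a 14 mm thick black sleeve to grip it by. Axes are the basket's, z up; it may be hung either way round.
- lever_hinge (a point): Middle of the lever's hinge, 150 mm above the bench; station position x 95, y 155 mm. Axes turn with the lever: -x runs out along the lever's grip, y is the hinge line (along the station's y).
- lever_grip (a point): Middle of the lever's grip, on the lever's centre line 170 mm from the hinge. The grip is a grey bar 24 x 24 mm, 112 mm long (to 226 mm from the hinge). Axes as lever_hinge.
- lever (a joint): Lever angle, rad. At 0 the grip points up towards the station's -x side, 0.96 rad above level; grows as it swings down, to the stop at 0.99. Starts at 0 to 0.15. A ratchet blocks it at 0.27, 0.50 and 0.74 unless the release is squeezed in. A spring pushes it back up (8 N at the grip bring it to the stop). It locks down only if the release is let out above 0.925; it then rests at 0.92 or more.
- release (a joint): How far the release is squeezed in, m: 0 out, 0.007 fully in; the ratchet is free above 0.005. A spring needs 6 N to start and 11 N to push it fully in.
- release_face (a point): Middle of the release's outer face: a black bar 56 mm long by 18 mm in the +y side of the lever's grip, level with lever_grip, standing 9 mm out of the grip; it moves along -y into the grip. Grip and release together are 33 mm wide, 26 mm when squeezed. Axes as lever_hinge.
- beaker: Clear plastic beaker, bystander, 90 mm across and 100 mm high; origin under its middle.
- amber_bottle: Brown bottle, bystander, 72 mm across and 150 mm high; origin under its middle.
- sample_jar: Low clear jar with steel lid, bystander, 60 mm across and 60 mm high; origin under its middle.
- flask: Conical flask, bystander, 88 mm across and 133 mm high; origin under its middle.
- carton: Plain carton, bystander, 50 x 75 x 110 mm; origin under its middle.
- can: Plain drinks can, bystander, 66 mm across and 110 mm high; origin under its middle.
Not all that is in view belongs to the job. Leave any green or pink look-alike of the part that bears bail alone.

How it is judged:
By the outcome, as a careful person would: the job done as asked, in the order asked, and still so for the second after the job is handed in, with the robot touching nothing.
It also fails if it takes over 69 s, if anything falls off the work surface, if the arm or the gripper's body presses on something with over 40 N, if the wrist force passes 120 N, or if a joint passes its speed limit or range.

ROBOT

A 6-joint arm with a two-finger parallel gripper is mounted at the origin on the work surface. World frame = base frame: x ahead of the robot, y to its left, z up, the work surface at z = 0. Lengths are in m, angles in degrees, forces in N, time in s.
With the tool pointing down it reaches from about 0.3 to 0.75 m from the base axis. Payload 8.5 kg.
Tool frame: the origin (TCP) lies midway between the tips of the shut fingers; the grasp point (between the pads) lies 19 mm behind it; y points along the fingers, x is the direction in which the jaws open and shut, and the axes are right-handed (so a half turn about y gives the same grasp; the last joint's range is limited). The gripper opens to 85 mm and grips with 20 to 120 N. Pads are 22 mm wide; open, the fingers measure 114 mm over their backs; the gripper's body (76 mm by 85 mm) begins 54 mm behind the grasp point. The pads swing forward as they close: fully open they stand 13 mm farther back than shut.
Start: joints at [-87.622, 21.807, 74.336, -0, 83.858, -12.336], TCP at [0.14, -0.532, 0.231] pointing down, gripper open.
Joint ranges: [-178.18, 178.18], [-50.72, 133.34], [12.68, 142.11], [-81.47, 261.47], [9.98, 163.14], [-165.26, 165.26]. Speed limits (degrees/s): [136.94, 136.94, 180, 180, 180, 180].

INTERFACE

Orientations are given as a 3x3 rotation matrix whose columns are the frame's x, y, z axes.
In Python, from rig import env gives the robot as it stands.
- The arm moves only by the tool carry_out, never from a script. Its argument "plan" is a list of rows, each a list of 3 entries, a list of its own where there are three numbers: the shift along the tool's x, y, z in m, then the turn, a rotation vector about the tool's x, y, z in degrees, then the finger opening in m, from 0 to 0.0854. In form: [[[dx, dy, dz], [ax, ay, az], jaw], ...]. A call has 1 to 8 rows; each row shifts and turns the commanded pose from where the row before left it, along the tool's axes as they then stand; what a row does not reach is not made up. A row lasts 1/8 s, in which the tool goes at most 62.5 mm and 10.7 degrees, less where a joint would pass 70% of its speed; a pose out of reach is approached as far as the arm can. A call is refused whole if a number of a shift passes 0.0625 or a number of a turn 10.7, either way. A call with a gripper value outside its range is refused whole. The fingers move at their own pace and stop on an object; "force" is the grip in N (left out, the last holds). Time passes only in rows, so rows that do not move let the fingers close. It gives the time, the measured TCP pose, the force and the opening at its end, in the units of the state.
- env.observe(): the state, without advancing time (a new reading comes with each control period).
- env.get_image(name): name is "side" or "top"; returns a dict with "image" (400x640x3 uint8, red, green, blue), "vfov" (degrees; the focal length in pixels is half the picture's height over the tangent of half this angle, whatever the lens; pixels are square), "cx", "cy" (the principal point, pixels), "rvec" (rotation vector, rad) and "tvec" (3), from world to camera coordinates, as OpenCV has them. Camera axes: x right, y down, z forward; pixel columns grow to the right and rows downward; lengths in m; the calibration is good to about 2 mm. A picture is of the moment at which its call begins. There is no depth.
- env.close_job(): hands the job in, once; it reports no verdict.
Trained networks look in a picture, given as the dict that the camera call returned (one of the last four; its "shot" number tells which), for a name from the list of things; names that differ only in an ending like _2 or _b are one class to them, and where a whole thing is asked for, a point or a joint stands for the part that bears it (a point fixed in the world has none). Each returns a list of dicts, best first, with "conf" (0 to 1); they miss things now and then, are a little off and sometimes report something else, mostly with a low value. They report only what shows in the picture. A call takes as long as a camera call. They do not tell look-alikes from the thing itself.
- env.outline_of(target, picture): "mask" (400x640 bool, what is visible of it) and "pixel" ([row, column] in pixels, amid what is visible of it).
The state is a dict: "time_s": time; "q": joint angles; "qvel": joint speeds; "joint_efforts": joint torques, N m; "position": TCP position; "tool_rot": TCP orientation; "ft_force": force on the tool from outside, world axes, zero at the start; "wrist_torque": the same for the moment, N m; "grip_width": finger opening in m.
Only numpy, scipy, OpenCV 4.12 (cv2) and the standard library are available. Lean on these libraries where they do the work, as an engineer would, in place of code of your own. Each camera call takes 0.05 s, during which the arm holds its last target.

## Working session

There is one attempt and no reset: what is moved stays moved. The work goes in short steps, Python scripts to look and compute and a tool call to move; the robot and the scene stay as the last step left them, time stands still between calls to the robot, and variables do not carry over. Pictures are saved under pics/ and viewed, and the job is handed in when it is done.

Besides the shell and the picture viewer there is one more tool, called as name(argument=value, ...) on one line, values as JSON. carry_out: Moves the arm, as the interface text tells. Its arguments: {"type":"object","properties":{"plan":{"type":"array","items":{"type":"array"}},"force":{"type":"number"}},"required":["plan"]}

```bash
mkdir -p pics; ls; cat > h.py <<'E'
import numpy as np, cv2
from rig import env
def cam(p):
    R,_=cv2.Rodrigues(np.array(p["rvec"],float)); t=np.array(p["tvec"],float).reshape(3)
    f=200/np.tan(np.radians(p["vfov"])/2)
    K=np.array([[f,0,p["cx"]],[0,f,p["cy"]],[0,0,1]])
    return K,R,t
def proj(p,X):
    K,R,t=cam(p); X=np.atleast_2d(X); c=(R@X.T).T+t; u=(K@c.T).T
    return u[:,:2]/u[:,2:]   # col,row
def ray(p,uv):
    K,R,t=cam(p); d=R.T@np.linalg.inv(K)@np.array([uv[0],uv[1],1.]); return -R.T@t,d/np.linalg.norm(d)
def atz(p,uv,z):
    o,d=ray(p,uv); return o+d*(z-o[2])/d[2]
def tri(p1,uv1,p2,uv2):
    o1,d1=ray(p1,uv1);o2,d2=ray(p2,uv2)
    s=np.linalg.lstsq(np.stack([d1,-d2],1),o2-o1,rcond=None)[0]
    a=o1+s[0]*d1;b=o2+s[1]*d2
    return (a+b)/2,np.linalg.norm(a-b)
def save(p,name,box=None,scale=1):
    im=p["image"][:,:,::-1]
    if box: im=im[box[1]:box[3],box[0]:box[2]]
    im=cv2.resize(np.ascontiguousarray(im),None,fx=scale,fy=scale,interpolation=cv2.INTER_CUBIC)
    cv2.imwrite("pics/"+name,im)
E
python3 - <<'E'
from h import *
import pickle
s=env.get_image("side");t=env.get_image("top")
pickle.dump((s,t),open("p0.pkl","wb"))
save(s,"s0.png",scale=1.25);save(t,"t0.png",scale=1.25)
for p in (s,t):
    K,R,tt=cam(p);print(K[0,0],p["cx"],p["cy"],-R.T@tt,R[2],[k for k in p])
for n in ["station","bath_rim","fork_seat","fork_tip","bail","lever_hinge","lever_grip","release_face"]:
    for nm,p in (("s",s),("t",t)):
        print(n,nm,[(round(d["conf"],2),np.round(d["pixel"],1).tolist()) for d in env.outline_of(n,p)][:3] if True else 0)
E
```

```text
pics
410.72019948396695 323.2051619874447 196.64982785240394 [0.29698405 0.73110287 0.9745155 ] [ 0.1485694  -0.66703634 -0.73006141] ['image', 'vfov', 'cx', 'cy', 'rvec', 'tvec', 'shot']
498.4099974828722 319.10728295615723 200.25396401893192 [2.35761249e-01 5.31136906e-04 1.93058453e+00] [ 0.14022352 -0.00292108 -0.99011556] ['image', 'vfov', 'cx', 'cy', 'rvec', 'tvec', 'shot']
station s [(0.9, [241.8, 256.7]), (0.24, [121.2, 296.9])]
station t [(0.9, [166.7, 300.4])]
bath_rim s []
bath_rim t [(0.71, [165.8, 304.4])]
fork_seat s [(0.69, [183.1, 233.1])]
fork_seat t [(0.68, [143.3, 309.2])]
fork_tip s [(0.76, [185.6, 232.1])]
fork_tip t [(0.74, [138.8, 312.0]), (0.32, [160.4, 229.1])]
bail s [(0.83, [139.6, 342.8]), (0.81, [171.4, 343.0]), (0.59, [177.1, 385.0])]
bail t [(0.61, [214.1, 389.9]), (0.58, [279.6, 423.4])]
lever_hinge s [(0.97, [215.8, 236.5])]
lever_hinge t [(0.51, [158.0, 262.6])]
lever_grip s [(0.62, [219.4, 239.8])]
lever_grip t [(0.74, [156.8, 264.0]), (0.35, [144.0, 311.3])]
release_face s [(0.43, [214.6, 242.0]), (0.39, [182.7, 234.5])]
release_face t [(0.67, [192.3, 205.3])]
```

View pics/s0.png

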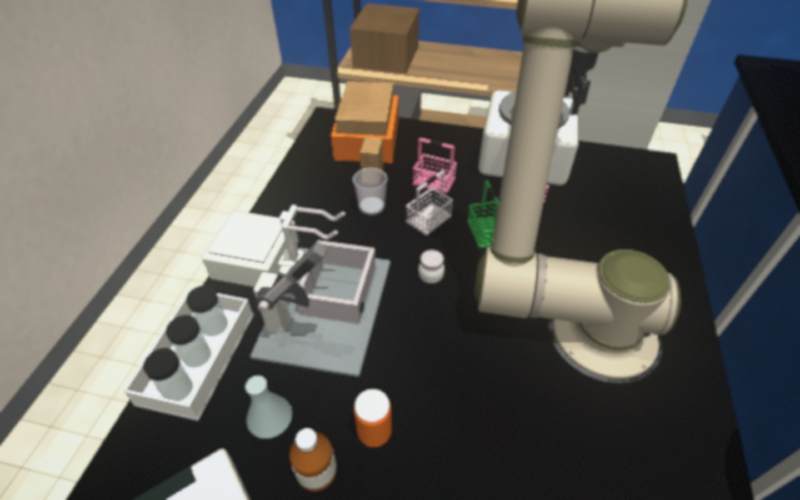

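View pics/t0.png

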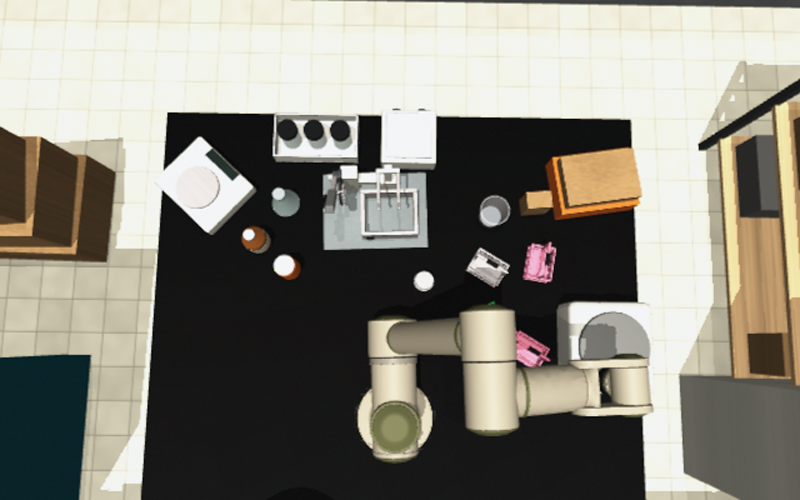

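```bash
python3 - <<'E'
from h import *
import pickle
s,t=pickle.load(open("p0.pkl","rb"))
save(s,"s1.png",(190,100,390,250),4);save(t,"t1.png",(250,120,450,270),4)
E
```

```text
(no output)
```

View pics/s1.png

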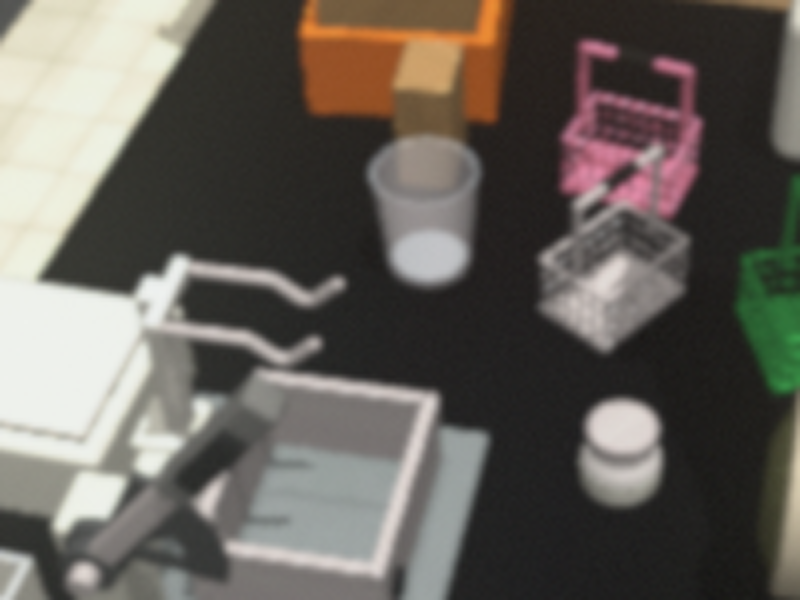

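View pics/t1.png

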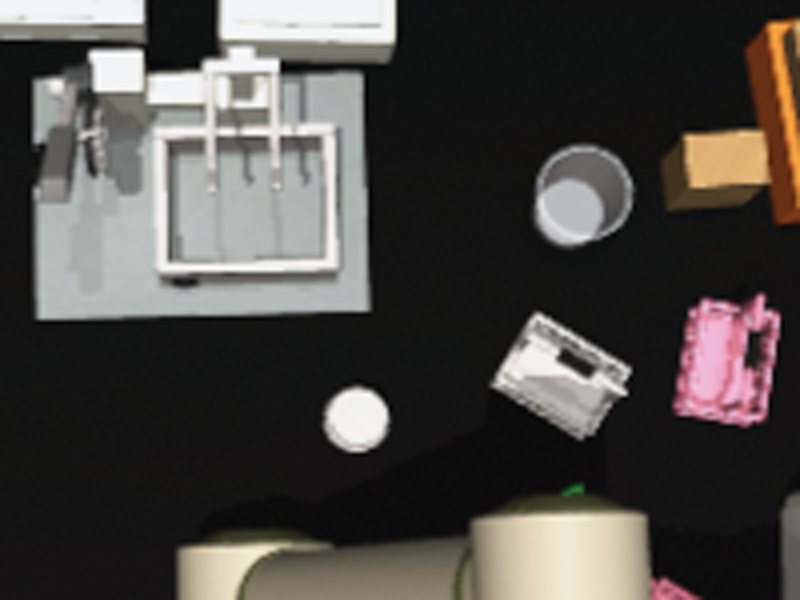

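```bash
python3 - <<'E'
from h import *
import pickle
s,t=pickle.load(open("p0.pkl","rb"))
def g(p,name,box,sc):
    im=np.ascontiguousarray(p["image"][box[1]:box[3],box[0]:box[2],::-1]); im=cv2.resize(im,None,fx=sc,fy=sc,interpolation=cv2.INTER_CUBIC)
    for c in range(box[0],box[2],10):
        cv2.line(im,((c-box[0])*sc,0),((c-box[0])*sc,6),(0,255,255),1);cv2.putText(im,str(c),((c-box[0])*sc,18),0,.35,(0,255,255),1)
    for r in range(box[1],box[3],10):
        cv2.line(im,(0,(r-box[1])*sc),(6,(r-box[1])*sc),(0,255,255),1);cv2.putText(im,str(r),(8,(r-box[1])*sc+4),0,.35,(0,255,255),1)
    cv2.imwrite("pics/"+name,im)
g(t,"t2.png",(255,125,350,205),8)
g(s,"s2.png",(200,155,300,230),8)
g(t,"t3.png",(365,190,415,235),12)
g(s,"s3.png",(320,130,370,190),10)
E
cat >> h.py <<'E'
def g(p,name,box,sc):
    im=np.ascontiguousarray(p["image"][box[1]:box[3],box[0]:box[2],::-1]); im=cv2.resize(im,None,fx=sc,fy=sc,interpolation=cv2.INTER_CUBIC)
    for c in range(box[0],box[2],10):
        cv2.line(im,((c-box[0])*sc,0),((c-box[0])*sc,6),(0,255,255),1);cv2.putText(im,str(c),((c-box[0])*sc,18),0,.35,(0,255,255),1)
    for r in range(box[1],box[3],10):
        cv2.line(im,(0,(r-box[1])*sc),(6,(r-box[1])*sc),(0,255,255),1);cv2.putText(im,str(r),(8,(r-box[1])*sc+4),0,.35,(0,255,255),1)
    cv2.imwrite("pics/"+name,im)
E
```

```text
(no output)
```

View pics/t2.png

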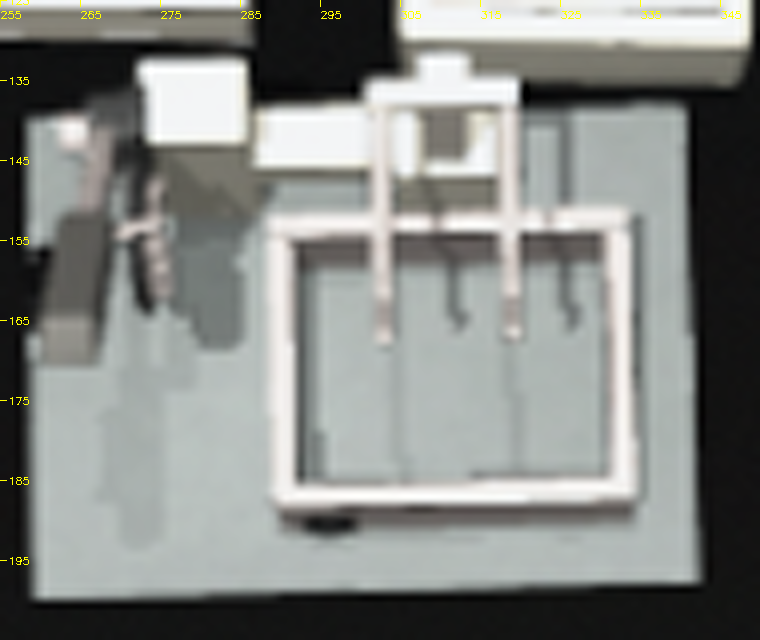

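View pics/s2.png

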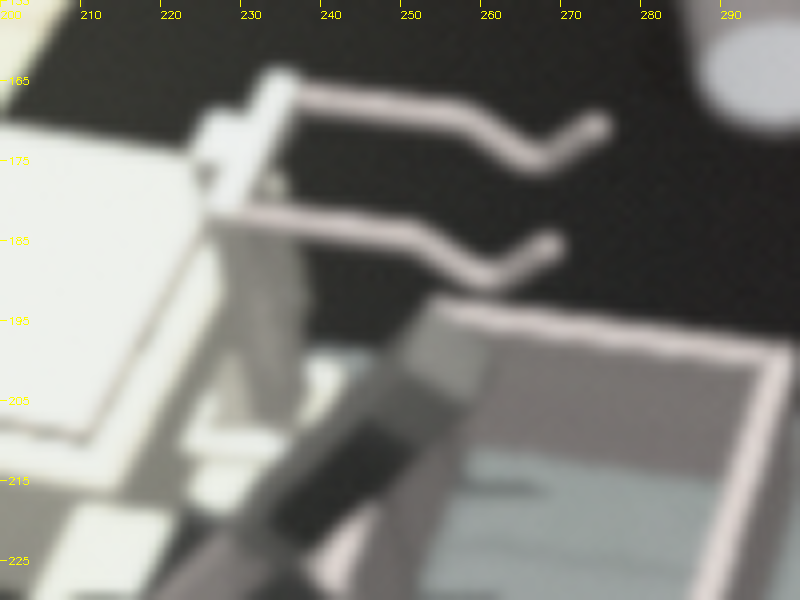

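View pics/t3.png

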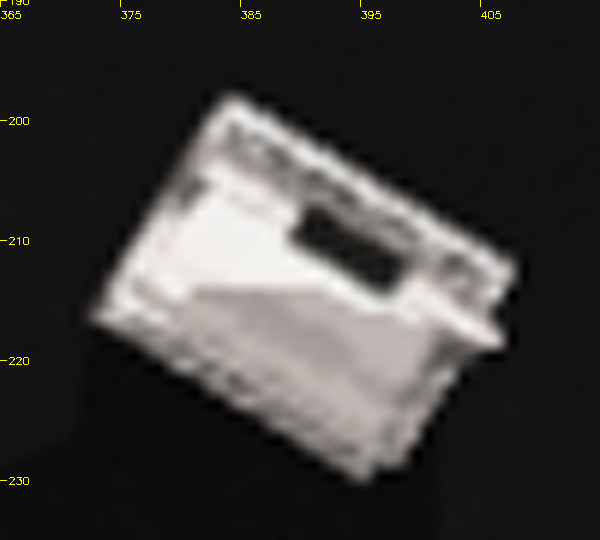

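View pics/s3.png

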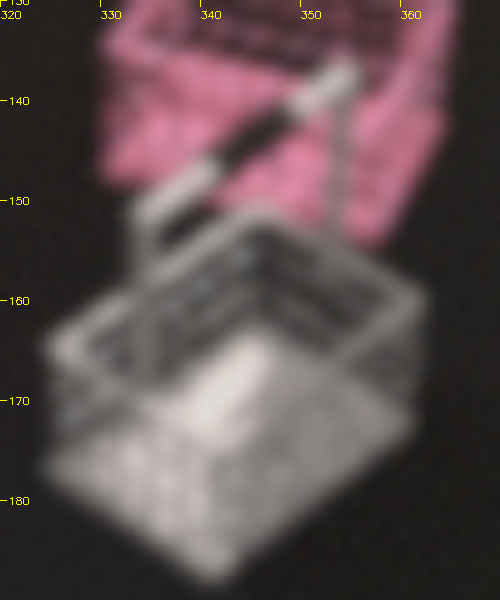

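```bash
cat > fit0.py <<'E'
from h import *
import pickle
from scipy.optimize import least_squares
s,t=pickle.load(open("p0.pkl","rb"))
def px(box,sc,uv): return np.array(box)+ (np.array(uv)+.5)/sc-.5
T2=lambda *uv:px((255,125),8,uv); S2=lambda *uv:px((200,155),8,uv)
T3=lambda *uv:px((365,190),12,uv); S3=lambda *uv:px((320,130),10,uv)
def pose(a,X):
    c,s_=np.cos(a[2]),np.sin(a[2]); R=np.array([[c,-s_,0],[s_,c,0],[0,0,1]])
    return X@R.T+np.array([a[0],a[1],0])
def run(obs,a0,nz=0):
    def f(a,full=False):
        r=[]
        for p,uv,X in obs:
            X=np.array(X,float)
            if callable(X): pass
            r.append(proj(p,pose(a,X[None]))[0]-uv)
        return np.array(r) if full else np.ravel(r)
    o=least_squares(f,a0,loss="soft_l1"); return o.x,f(o.x,True)
st=[(t,T2(267,213),(.07,.085,.085)),(t,T2(632,207),(.07,-.085,.085)),(t,T2(637,498),(-.07,-.085,.085)),(t,T2(274,507),(-.07,.085,.085)),
(s,S2(794,348),(-.07,-.085,.085)),(s,S2(436,298),(.07,-.085,.085))]
a,r=run(st,[.7,0,0]);print("station",a,np.degrees(a[2]));print(r.round(2))
# tips
for uvT,uvS in ((T2(384,335),S2(555,243)),(T2(512,332),S2(600,124))):
    print("tip",tri(t,uvT,s,uvS))
bk=[(t,T3(348,251),(0,0,.142)),(s,S3(248,138),(0,0,.142)),(t,T3(232,97),(.037,.052,.06)),(t,T3(515,272),(.037,-.052,.06)),(t,T3(365,478),(-.037,-.052,.06)),(t,T3(95,318),(-.037,.052,.06)),
(s,S3(258,210),(.037,-.052,.06)),(s,S3(420,298),(-.037,-.052,.06)),(s,S3(55,345),(.037,.052,.06)),
(s,S3(142,213),(0,.048,.135)),(s,S3(345,72),(0,-.048,.135)),(t,T3(500,340),(0,-.050,.135))]
b,rb=run(bk,[.5,-.25,-.5]);print("basket",b,np.degrees(b[2]));print(rb.round(2))
print("sleeve tri",tri(t,T3(348,251),s,S3(248,138)))
E
python3 fit0.py
```

```text
station [0.61477559 0.02696354 0.03012424] 1.7259920822254977
[[ 0.5   0.28]
 [-0.3   0.39]
 [-0.19  0.42]
 [-0.11 -0.04]
 [-0.1  -0.06]
 [-0.79 -0.44]]
tip (array([0.58955333, 0.05392049, 0.24300616]), np.float64(0.004476404340499769))
tip (array([ 0.59189436, -0.00123066,  0.24304998]), np.float64(0.0041104046781795245))
basket [ 0.4536722  -0.27407879 -0.54024714] -30.9538808288451
[[-0.1   0.59]
 [-0.2  -0.96]
 [-0.56  0.59]
 [-0.52  0.36]
 [ 2.05 -0.2 ]
 [ 0.84 -1.35]
 [-0.13 -1.27]
 [ 0.27 -0.04]
 [-0.8   0.04]
 [ 0.08  0.37]
 [-0.12  0.5 ]
 [-1.19  0.63]]
sleeve tri (array([ 0.45472825, -0.27523258,  0.13740169]), np.float64(0.0033370553365904866))
```

```bash
python3 - <<'E'
from h import *
o=env.observe()
for k in o: print(k,np.round(o[k],4).tolist())
E
```

```text
time_s 0.9
q [-87.6224, 21.8054, 74.3349, 0.0001, 83.8579, -12.3359]
qvel [0.0556, 0.0019, -0.0013, -0.0396, -0.0163, 0.033]
joint_efforts [-0.0006, -44.8319, -23.1465, -0.0002, 0.0005, -0.0]
position [0.1397, -0.532, 0.2313]
tool_rot [[0.254, 0.0, 0.9672], [-0.9672, -0.0, 0.254], [0.0, -1.0, -0.0]]
ft_force [-0.2192, -0.1938, 0.3652]
wrist_torque [-0.0499, -0.0042, -0.0003]
grip_width 0.0857
```

```bash
cat >> h.py <<'E'
from scipy.spatial.transform import Rotation as Ro
def down(az):  # tool pointing down, tool z at azimuth az deg
    a=np.radians(az); z=np.array([np.cos(a),np.sin(a),0]); y=np.array([0,0,-1.]); return np.stack([np.cross(y,z),y,z],1)
def plan(p1,R1,n,p0=None,R0=None):
    o=env.observe(); p0=np.array(o["position"]) if p0 is None else p0; R0=np.array(o["tool_rot"]) if R0 is None else R0
    rv=(Ro.from_matrix(R0).inv()*Ro.from_matrix(R1)).as_rotvec()
    R=R0.copy()
    d=(np.array(p1)-p0)/n; rows=[]
    print("total rot",np.degrees(rv).round(2),"dist",np.round(np.array(p1)-p0,4))
    for i in range(n):
        rows.append([ (R.T@d).round(4).tolist(), np.degrees(rv/n).round(2).tolist()])
        R=R@Ro.from_rotvec(rv/n).as_matrix()
    for r in rows: print(r)
E
python3 -c "
from h import *
plan([.454,-.2745,.231],down(59.05),16)"
```

```text
total rot [  0.   -44.34   0.  ] dist [ 3.143e-01  2.575e-01 -3.000e-04]
[[-0.0106, 0.0, 0.0231], [0.0, -2.77, 0.0]]
[[-0.0094, 0.0, 0.0236], [0.0, -2.77, 0.0]]
[[-0.0083, 0.0, 0.024], [0.0, -2.77, 0.0]]
[[-0.0071, 0.0, 0.0244], [0.0, -2.77, 0.0]]
[[-0.0059, 0.0, 0.0247], [0.0, -2.77, 0.0]]
[[-0.0047, 0.0, 0.0249], [0.0, -2.77, 0.0]]
[[-0.0035, 0.0, 0.0251], [0.0, -2.77, 0.0]]
[[-0.0023, 0.0, 0.0253], [0.0, -2.77, 0.0]]
[[-0.0011, 0.0, 0.0254], [0.0, -2.77, 0.0]]
[[0.0001, 0.0, 0.0254], [0.0, -2.77, 0.0]]
[[0.0014, 0.0, 0.0254], [0.0, -2.77, 0.0]]
[[0.0026, 0.0, 0.0253], [0.0, -2.77, 0.0]]
[[0.0038, 0.0, 0.0251], [0.0, -2.77, 0.0]]
[[0.005, 0.0, 0.0249], [0.0, -2.77, 0.0]]
[[0.0062, 0.0, 0.0246], [0.0, -2.77, 0.0]]
[[0.0074, 0.0, 0.0243], [0.0, -2.77, 0.0]]
```

carry_out(plan=[[[-0.0106,0,0.0231],[0,-2.77,0],0.085],[[-0.0094,0,0.0236],[0,-2.77,0],0.085],[[-0.0083,0,0.024],[0,-2.77,0],0.085],[[-0.0071,0,0.0244],[0,-2.77,0],0.085],[[-0.0059,0,0.0247],[0,-2.77,0],0.085],[[-0.0047,0,0.0249],[0,-2.77,0],0.085],[[-0.0035,0,0.0251],[0,-2.77,0],0.085],[[-0.0023,0,0.0253],[0,-2.77,0],0.085]], force=40)

```text
time_s: 1.9
position: [0.2975, -0.4028, 0.2314]
tool_rot: [[0.601, 0.0, 0.799], [-0.799, -0.0, 0.601], [0.0, -1.0, 0.0]]
ft_force: [0.7, 0.0, -0.6]
grip_width: 0.0849
```

carry_out(plan=[[[-0.0011,0,0.0254],[0,-2.77,0],0.07],[[0.0001,0,0.0254],[0,-2.77,0],0.07],[[0.0014,0,0.0254],[0,-2.77,0],0.07],[[0.0026,0,0.0253],[0,-2.77,0],0.07],[[0.0038,0,0.0251],[0,-2.77,0],0.07],[[0.005,0,0.0249],[0,-2.77,0],0.07],[[0.0062,0,0.0246],[0,-2.77,0],0.07],[[0.0074,0,0.0243],[0,-2.77,0],0.07]])

```text
time_s: 2.9
position: [0.4548, -0.274, 0.2314]
tool_rot: [[0.858, 0.0, 0.513], [-0.513, -0.0, 0.858], [0.0, -1.0, -0.0]]
ft_force: [-0.0, -1.1, -1.0]
grip_width: 0.0702
```

```bash
python3 - <<'E'
from h import *
import pickle
s=env.get_image("side");t=env.get_image("top");pickle.dump((s,t),open("p1.pkl","wb"))
g(s,"s4.png",(290,90,410,190),6)
g(s,"s5.png",(190,150,290,230),8)
E
```

```text
(no output)
```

View pics/s4.png

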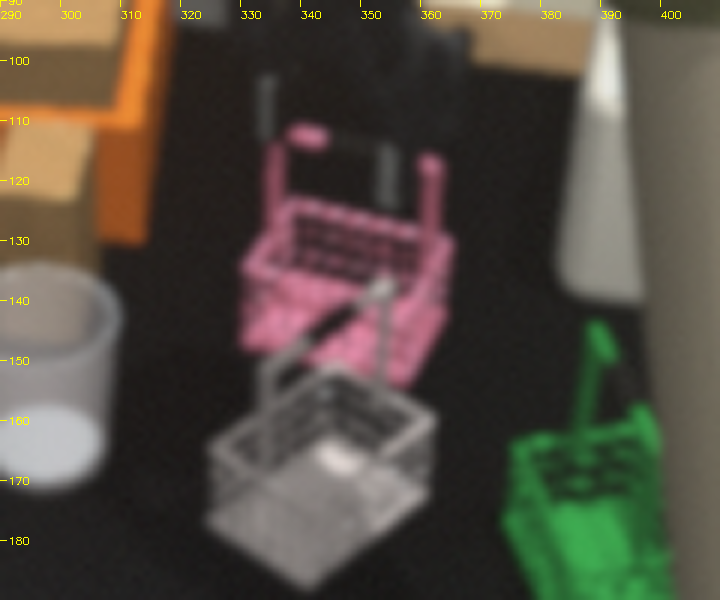

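carry_out(plan=[[[-0.0005,0.02,-0.0005],[0,0,0],0.07],[[0,0.02,0],[0,0,0],0.06],[[0,0.02,0],[0,0,0],0.06],[[0,0.015,0],[0,0,0],0.06],[[0,0.01,0],[0,0,0],0.06]])

```text
time_s: 3.62
position: [0.4529, -0.2751, 0.1457]
tool_rot: [[0.857, -0.001, 0.516], [-0.516, 0.0, 0.857], [-0.001, -1.0, -0.0]]
ft_force: [-0.5, -0.7, -0.4]
grip_width: 0.0602
```

```bash
python3 - <<'E'
from h import *
import pickle
s=env.get_image("side");t=env.get_image("top");pickle.dump((s,t),open("p2.pkl","wb"))
g(s,"s6.png",(310,90,390,190),6)
E
```

```text
(no output)
```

View pics/s6.png

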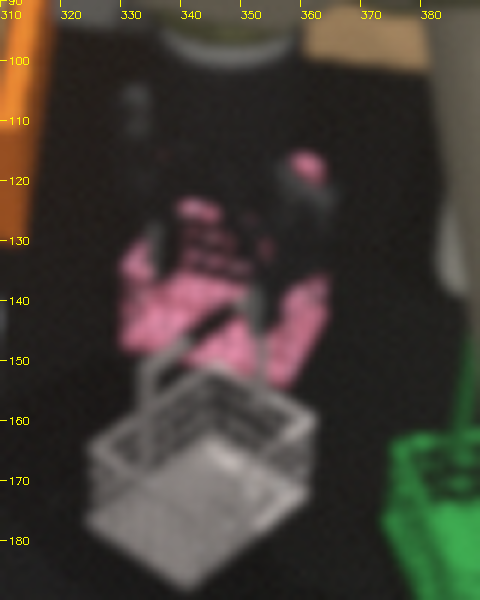

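View pics/s5.png

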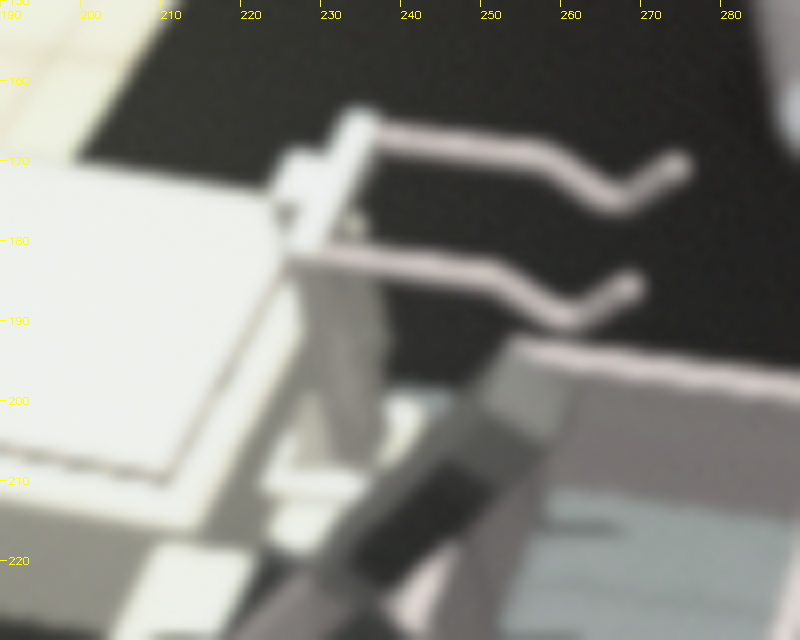

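carry_out(plan=[[[0.0005,0.015,0.0005],[0,0,0],0.06],[[0,0.0135,0],[0,0,0],0.06],[[0,0,0],[0,0,0],0.03],[[0,0,0],[0,0,0],0.01],[[0,0,0],[0,0,0],0.005],[[0,0,0],[0,0,0],0.005],[[0,0,0],[0,0,0],0.005]], force=50)

```text
time_s: 4.6
position: [0.4545, -0.2748, 0.1183]
tool_rot: [[0.857, 0.001, 0.515], [-0.515, -0.001, 0.857], [0.002, -1.0, -0.0]]
ft_force: [0.9, -0.8, 3.9]
grip_width: 0.0124
```

carry_out(plan=[[[0,-0.01,0],[0,0,0],0.005],[[0,-0.02,0],[0,0,0],0.005],[[0,-0.025,0],[0,0,0],0.005],[[0,-0.025,0],[0,0,0],0.005],[[0,-0.025,0],[0,0,0],0.005],[[0,-0.025,0],[0,0,0],0.005],[[0,-0.03,0],[0,0,0],0.005],[[0,-0.005,0],[0,0,0],0.005]])

```text
time_s: 5.6
position: [0.4542, -0.2746, 0.2843]
tool_rot: [[0.857, 0.002, 0.515], [-0.515, -0.002, 0.857], [0.002, -1.0, -0.001]]
ft_force: [0.1, -0.0, -4.4]
grip_width: 0.012
```

```bash
python3 - <<'E'
from h import *
import pickle
s=env.get_image("side");t=env.get_image("top");pickle.dump((s,t),open("p3.pkl","wb"))
g(s,"s7.png",(290,50,410,190),5)
plan([.54,.025,.275],down(91.73),16)
E
```

```text
total rot [-2.00e-02 -3.27e+01 -5.00e-02] dist [ 0.0862  0.2993 -0.0074]
[[-0.005, 0.0005, 0.0188], [-0.0, -2.04, -0.0]]
[[-0.0043, 0.0005, 0.019], [-0.0, -2.04, -0.0]]
[[-0.0037, 0.0005, 0.0191], [-0.0, -2.04, -0.0]]
[[-0.003, 0.0005, 0.0192], [-0.0, -2.04, -0.0]]
[[-0.0023, 0.0005, 0.0193], [-0.0, -2.04, -0.0]]
[[-0.0016, 0.0005, 0.0194], [-0.0, -2.04, -0.0]]
[[-0.0009, 0.0005, 0.0194], [-0.0, -2.04, -0.0]]
[[-0.0002, 0.0005, 0.0195], [-0.0, -2.04, -0.0]]
[[0.0005, 0.0005, 0.0195], [-0.0, -2.04, -0.0]]
[[0.0012, 0.0005, 0.0194], [-0.0, -2.04, -0.0]]
[[0.0019, 0.0005, 0.0194], [-0.0, -2.04, -0.0]]
[[0.0026, 0.0005, 0.0193], [-0.0, -2.04, -0.0]]
[[0.0033, 0.0005, 0.0192], [-0.0, -2.04, -0.0]]
[[0.0039, 0.0005, 0.0191], [-0.0, -2.04, -0.0]]
[[0.0046, 0.0005, 0.0189], [-0.0, -2.04, -0.0]]
[[0.0053, 0.0005, 0.0187], [-0.0, -2.04, -0.0]]
```

View pics/s7.png

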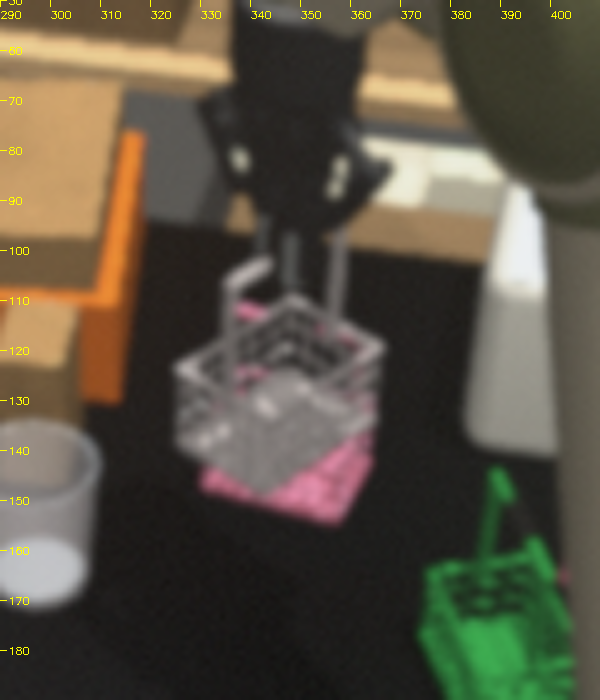

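carry_out(plan=[[[-0.005,0.001,0.0188],[0,-2.04,0],0.005],[[-0.0043,0.001,0.019],[0,-2.04,0],0.005],[[-0.0037,0.001,0.0191],[0,-2.04,0],0.005],[[-0.003,0.002,0.0192],[0,-2.04,0],0.005],[[-0.0023,0.002,0.0193],[0,-2.04,0],0.005],[[-0.0016,0.002,0.0194],[0,-2.04,0],0.005],[[-0.0009,0.003,0.0194],[0,-2.04,0],0.005],[[-0.0002,0.003,0.0195],[0,-2.04,0],0.005]])

```text
time_s: 6.7
position: [0.4974, -0.1237, 0.2676]
tool_rot: [[0.968, -0.0, 0.251], [-0.251, -0.0, 0.968], [-0.0, -1.0, -0.0]]
ft_force: [-0.7, -0.3, -3.9]
grip_width: 0.0126
```

carry_out(plan=[[[0.0005,0.003,0.0195],[0,-2.04,0],0.005],[[0.0012,0.003,0.0194],[0,-2.04,0],0.005],[[0.0019,0.003,0.0194],[0,-2.04,0],0.005],[[0.0026,0.003,0.0193],[0,-2.04,0],0.005],[[0.0033,0.003,0.0192],[0,-2.04,0],0.005],[[0.0039,0.003,0.0191],[0,-2.04,0],0.005],[[0.0046,0.003,0.0189],[0,-2.04,0],0.005],[[0.0053,0.002,0.0187],[0,-2.04,0],0.005]])

```text
time_s: 7.7
position: [0.5407, 0.026, 0.2446]
tool_rot: [[0.999, -0.0, -0.032], [0.032, 0.0, 0.999], [-0.0, -1.0, 0.0]]
ft_force: [-1.6, 0.1, -3.0]
grip_width: 0.0124
```

```bash
python3 - <<'E'
from h import *
import pickle
s=env.get_image("side");t=env.get_image("top");pickle.dump((s,t),open("p4.pkl","wb"))
g(s,"s8.png",(200,90,320,230),5)
g(t,"t8.png",(255,125,350,205),8)
o=env.observe();print(o["position"],o["tool_rot"])
E
```

```text
[0.54070308 0.02672371 0.24450346] [[ 9.99466316e-01 -3.16202962e-04 -3.26646969e-02]
 [ 3.26649161e-02  7.14684897e-04  9.99466104e-01]
 [-2.92689177e-04 -9.99999695e-01  7.24632224e-04]]
```

View pics/s8.png

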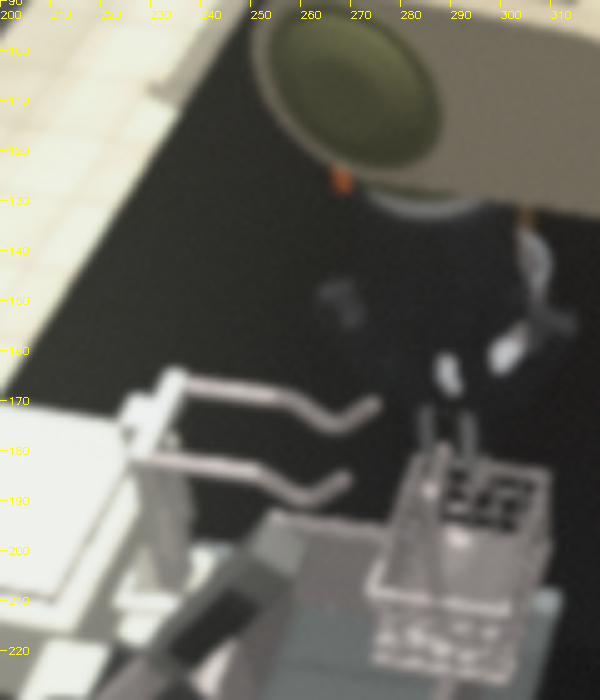

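View pics/t8.png

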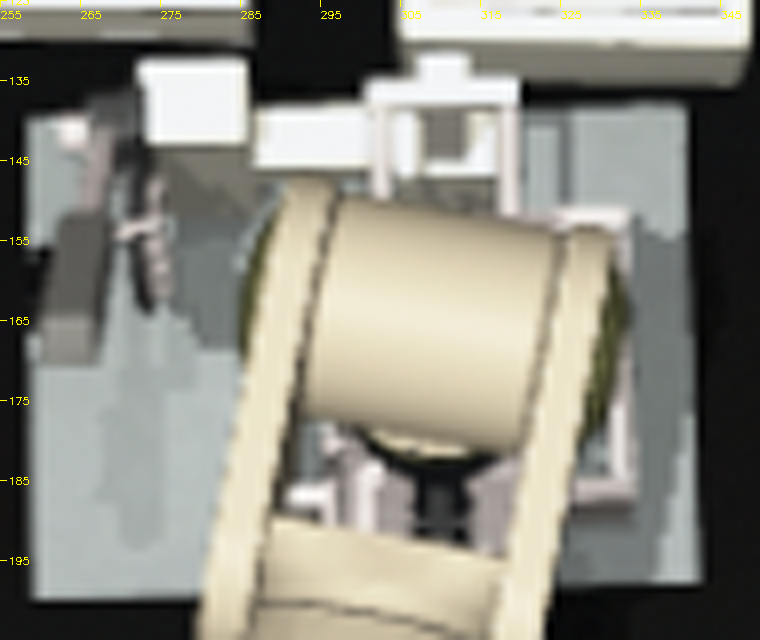

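```bash
cat > ov.py <<'E'
from h import *
def overlay(p,name,box,sc,bar,yaw,seat=None,tilt=0):
    im=p["image"][:,:,::-1]; im=np.ascontiguousarray(im[box[1]:box[3],box[0]:box[2]]); im=cv2.resize(im,None,fx=sc,fy=sc,interpolation=cv2.INTER_CUBIC)
    R=(Ro.from_euler("z",yaw,degrees=True)*Ro.from_euler("y",tilt,degrees=True)).as_matrix()
    def L(A,B,col):
        uv=proj(p,np.array([A,B])); uv=((uv-np.array(box[:2])+.5)*sc-.5).round().astype(int); cv2.line(im,tuple(map(int,uv[0])),tuple(map(int,uv[1])),col,1)
    b=lambda x,y,z:np.array(bar)+R@np.array([x,y,z])
    L(b(0,-.048,0),b(0,.048,0),(0,255,255))
    for y in(-.048,.048): L(b(0,y,0),b(0,y,-.075),(0,255,255))
    for z in (-.075,-.135):
        c=[b(-.037,-.052,z),b(.037,-.052,z),b(.037,.052,z),b(-.037,.052,z)]
        for i in range(4): L(c[i],c[(i+1)%4],(0,255,0))
    if seat is not None:
        Rs=Ro.from_euler("z",seat[3],degrees=True).as_matrix(); f=lambda x,y,z:np.array(seat[:3])+Rs@np.array([x,y,z])
        for y in (-.028,.028):
            L(f(-.022,y,.010),f(0,y,-.008),(255,0,255));L(f(0,y,-.008),f(.02,y,.006),(255,0,255));L(f(.02,y,.006),f(.085,y,.006),(255,0,255))
    cv2.imwrite("pics/"+name,im)
E
python3 - <<'E'
from ov import *
import pickle
s,t=pickle.load(open("p4.pkl","rb"))
overlay(s,"s9.png",(200,130,320,230),6,(.5407,.0267,.2612),1.87,(.6127,.027,.229,1.73))
E
```

```text
(no output)
```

View pics/s9.png

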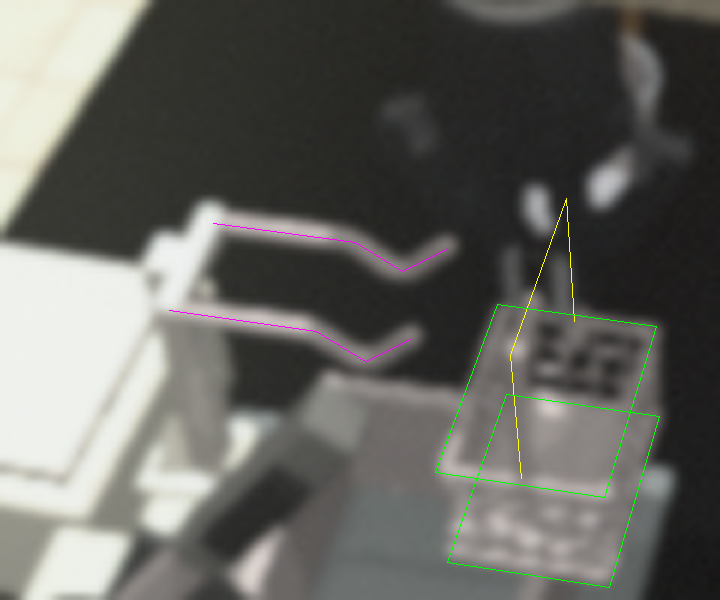

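carry_out(plan=[[[0.012,0,0],[0,0,0],0.005],[[0.012,0,-0.0005],[0,0,0],0.005],[[0.012,0,-0.0005],[0,0,0],0.005],[[0.012,0,-0.0005],[0,0,0],0.005],[[0.012,0,-0.0005],[0,0,0],0.005],[[0.012,0,0],[0,0,0],0.005],[[0,0,0],[0,0,0],0.005]])

```text
time_s: 8.68
position: [0.6131, 0.0247, 0.2444]
tool_rot: [[1.0, -0.0, -0.029], [0.029, 0.0, 1.0], [-0.0, -1.0, 0.0]]
ft_force: [-1.5, -0.3, -3.4]
grip_width: 0.0122
```

```bash
python3 - <<'E'
from ov import *
import pickle
s=env.get_image("side");t=env.get_image("top");pickle.dump((s,t),open("p5.pkl","wb"))
o=env.observe();p=o["position"];print(p)
overlay(s,"s10.png",(200,130,300,230),6,p+np.array([0,0,.0167]),1.87,(.6127,.027,.229,1.73))
g(s,"s10b.png",(200,130,300,230),6)
E
```

```text
[0.61233566 0.02483463 0.24464817]
```

View pics/s10.png

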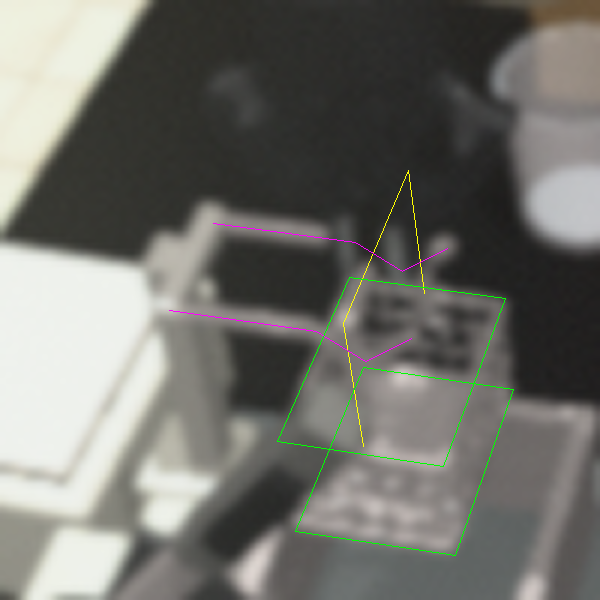

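View pics/s10b.png

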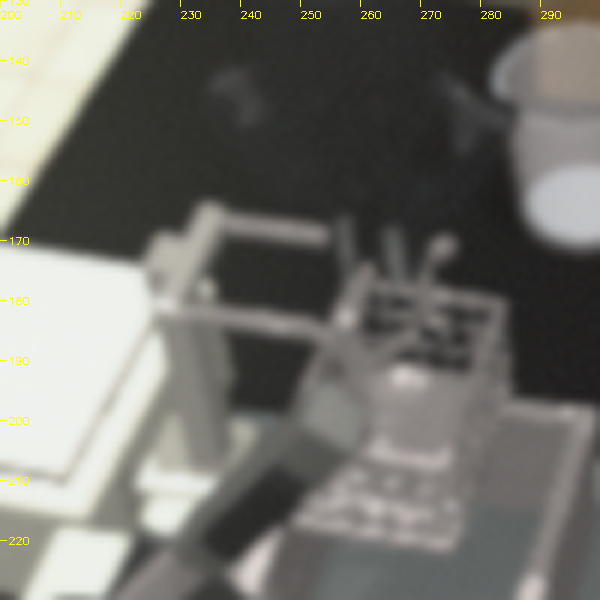

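carry_out(plan=[[[0,0.005,0.001],[0,0,0],0.005],[[0,0.005,0.001],[0,0,0],0.005],[[0,0.005,0],[0,0,0],0.005],[[0,0.005,0],[0,0,0],0.005],[[0,0.004,0],[0,0,0],0.005],[[0,0.003,0],[0,0,0],0.005]])

```text
time_s: 9.52
position: [0.6124, 0.0268, 0.2175]
tool_rot: [[1.0, -0.0, -0.029], [0.029, 0.0, 1.0], [-0.0, -1.0, 0.0]]
ft_force: [-0.1, -0.9, -4.4]
grip_width: 0.0123
```

carry_out(plan=[[[0,0.002,0],[0,0,0],0.005],[[0,0.002,0],[0,0,0],0.005]])

```text
time_s: 9.78
position: [0.6126, 0.0268, 0.2139]
tool_rot: [[1.0, 0.001, -0.029], [0.029, -0.0, 1.0], [0.001, -1.0, -0.0]]
ft_force: [-0.3, -0.1, -2.6]
grip_width: 0.0124
```

```bash
python3 - <<'E'
from ov import *
import pickle
s=env.get_image("side");pickle.dump(s,open("p6.pkl","wb"))
o=env.observe();p=o["position"];print(p,o["ft_force"])
overlay(s,"s11.png",(200,130,300,230),6,p+np.array([0,0,.0167]),1.87,(.6127,.027,.229,1.73))
E
```

```text
[0.61251694 0.02677844 0.21368581] [ 0.00417406 -0.13906205 -3.15653311]
```

View pics/s11.png

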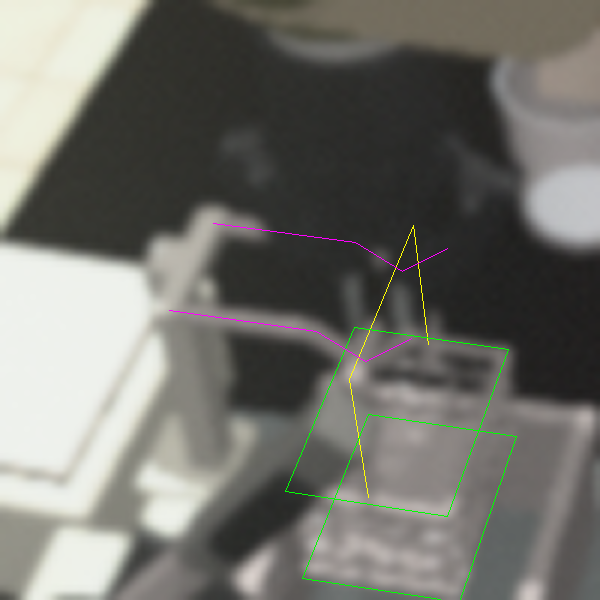

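carry_out(plan=[[[0,0.0015,0],[0,0,0],0.005],[[0,0.0015,0],[0,0,0],0.005],[[0,0,0],[0,0,0],0.005]])

```text
time_s: 10.2
position: [0.6125, 0.0267, 0.2108]
tool_rot: [[1.0, 0.0, -0.029], [0.029, -0.0, 1.0], [0.0, -1.0, -0.0]]
ft_force: [0.8, 0.7, -3.5]
grip_width: 0.0121
```

carry_out(plan=[[[0,0.0015,0],[0,0,0],0.005],[[0,0.0015,0],[0,0,0],0.005],[[0,0,0],[0,0,0],0.005]])

```text
time_s: 10.58
position: [0.6125, 0.0268, 0.2078]
tool_rot: [[1.0, 0.0, -0.029], [0.029, -0.0, 1.0], [0.0, -1.0, -0.0]]
ft_force: [2.3, 0.1, -2.3]
grip_width: 0.0119
```

carry_out(plan=[[[0,0.0015,0],[0,0,0],0.005],[[0,0.0,0],[0,0,0],0.005],[[0,0,0],[0,0,0],0.005]])

```text
time_s: 10.95
position: [0.6125, 0.0268, 0.2063]
tool_rot: [[1.0, 0.0, -0.029], [0.029, 0.0, 1.0], [0.0, -1.0, 0.0]]
ft_force: [1.5, -0.7, -1.9]
grip_width: 0.0117
```

```bash
python3 - <<'E'
from ov import *
o=env.observe();p=o["position"];print(p,o["ft_force"],o["wrist_torque"])
s=env.get_image("side")
g(s,"s12b.png",(200,130,300,230),6)
overlay(s,"s12.png",(200,130,300,230),6,p+np.array([0,0,.0167]),1.87)
E
```

```text
[0.61248544 0.02678072 0.2063054 ] [ 1.52212302 -0.67339667 -1.88086413] [-0.019495   -0.25365368  0.00340007]
```

View pics/s12b.png

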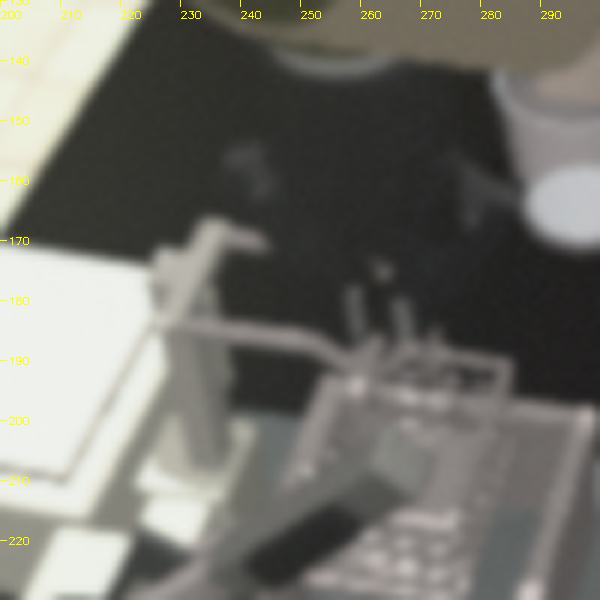

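View pics/s12.png

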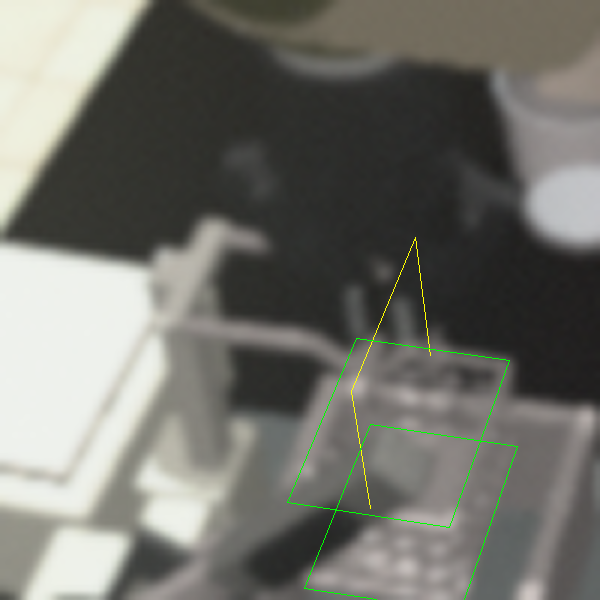

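carry_out(plan=[[[0,-0.0015,0],[0,0,0],0.005],[[0,-0.0015,0],[0,0,0],0.005],[[0,-0.001,0],[0,0,0],0.005],[[0,0,0],[0,0,0],0.015],[[0,0,0],[0,0,0],0.02],[[0,0,0],[0,0,0],0.03],[[0,0,0],[0,0,0],0.04],[[0,0,0],[0,0,0],0.04]])

```text
time_s: 12.0
position: [0.6124, 0.0268, 0.2104]
tool_rot: [[1.0, -0.0, -0.029], [0.029, 0.0, 1.0], [-0.0, -1.0, 0.0]]
ft_force: [-0.3, -0.5, -0.3]
grip_width: 0.04
```

```bash
python3 - <<'E'
from ov import *
o=env.observe();p=o["position"];print(p,o["ft_force"],o["wrist_torque"])
s=env.get_image("side")
g(s,"s13b.png",(200,130,300,230),6)
E
```

```text
[0.61237353 0.02682061 0.21037036] [-0.30977493 -0.54492346 -0.34653437] [-0.04621909 -0.03534894  0.03200399]
```

View pics/s13b.png

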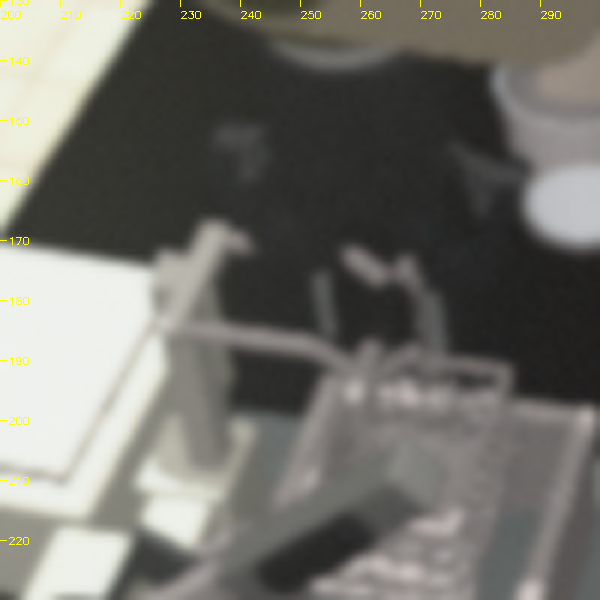

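carry_out(plan=[[[0,-0.01,0],[0,0,0],0.04],[[0,-0.015,0],[0,0,0],0.04],[[0,-0.02,0],[0,0,0],0.04],[[0,-0.025,0],[0,0,0],0.04],[[0,-0.025,0],[0,0,0],0.04],[[0,-0.025,0],[0,0,0],0.04],[[-0.02,-0.025,0],[0,0,0],0.04],[[-0.03,-0.01,0],[0,0,0],0.04]])

```text
time_s: 13.05
position: [0.5622, 0.0252, 0.3676]
tool_rot: [[1.0, 0.003, -0.029], [0.029, -0.001, 1.0], [0.003, -1.0, -0.001]]
ft_force: [0.3, 1.1, 0.2]
grip_width: 0.0401
```

carry_out(plan=[[[-0.03,0,0],[0,0,0],0.06],[[-0.03,0,0],[0,0,0],0.06],[[-0.03,0,0],[0,0,0],0.06],[[-0.03,0,0],[0,0,0],0.06],[[-0.02,0,0],[0,0,0],0.06]])

```text
time_s: 13.68
position: [0.4212, 0.0214, 0.3668]
tool_rot: [[1.0, 0.002, -0.029], [0.029, -0.001, 1.0], [0.002, -1.0, -0.001]]
ft_force: [0.3, -0.2, -0.0]
grip_width: 0.0603
```

```bash
python3 - <<'E'
from ov import *
import pickle
o=env.observe();p=o["position"];print(p,o["ft_force"],o["q"])
s=env.get_image("side");t=env.get_image("top");pickle.dump((s,t),open("p7.pkl","wb"))
g(s,"s14.png",(200,140,300,250),6)
g(t,"t14.png",(250,125,350,205),8)
E
```

```text
[0.42121053 0.0213521  0.36677411] [ 0.34857179 -0.22665203 -0.00585987] [-1.32734382e+01  4.40078995e+00  7.57290943e+01 -2.02853731e-03
  9.97412952e+01 -1.49470949e+01]
```

View pics/s14.png

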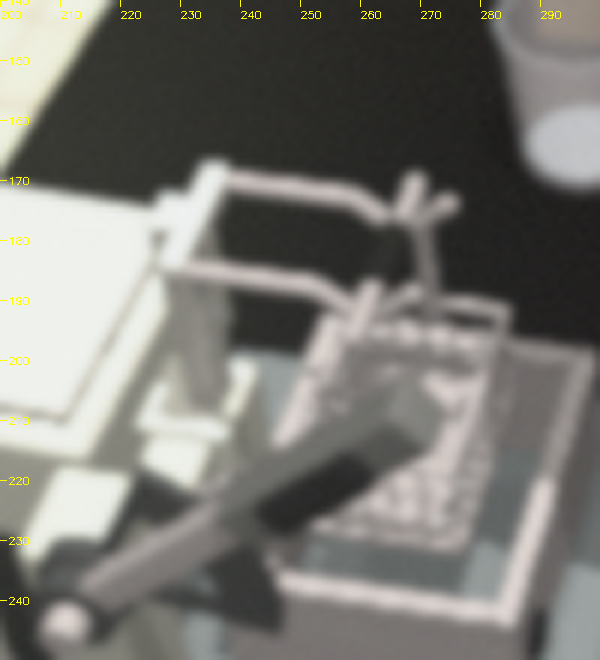

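View pics/t14.png

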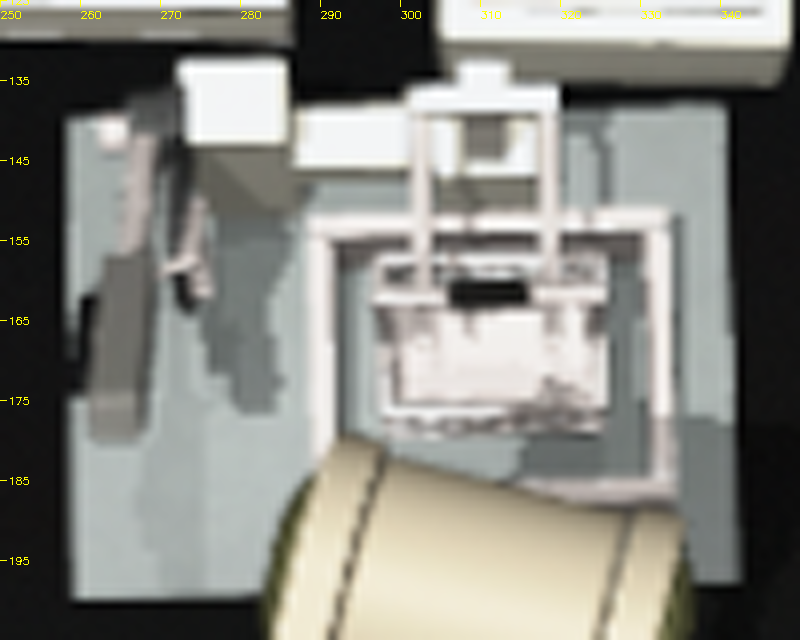

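```bash
cat > lev.py <<'E'
from h import *
A=[0.6148,0.0270,np.radians(1.73)]
c,s_=np.cos(A[2]),np.sin(A[2]); RS=np.array([[c,-s_,0],[s_,c,0],[0,0,1]])
H=np.array([A[0],A[1],0])+RS@np.array([.095,.155,.150])
def L2W(q,X):  # lever frame -> world ; -x along grip
    ph=.96-q
    ex=np.array([np.cos(ph),0,-np.sin(ph)]); ey=np.array([0,1,0]); ez=np.cross(ex,ey)
    return H+ (RS@np.stack([ex,ey,ez],1)@np.atleast_2d(X).T).T
def draw(p,name,box,sc,q):
    im=np.ascontiguousarray(p["image"][box[1]:box[3],box[0]:box[2],::-1]); im=cv2.resize(im,None,fx=sc,fy=sc,interpolation=cv2.INTER_CUBIC)
    def L(a,b,col):
        uv=((proj(p,L2W(q,[a,b]))-np.array(box[:2])+.5)*sc-.5).round().astype(int); cv2.line(im,tuple(map(int,uv[0])),tuple(map(int,uv[1])),col,1)
    for (x0,x1,y0,y1,z0,z1,col) in [(-.226,-.114,-.012,.012,-.012,.012,(0,255,0)),(-.198,-.142,.012,.021,-.009,.009,(0,255,255))]:
        for i in (x0,x1):
            L((i,y0,z0),(i,y1,z0),col);L((i,y1,z0),(i,y1,z1),col);L((i,y1,z1),(i,y0,z1),col);L((i,y0,z1),(i,y0,z0),col)
        for y in(y0,y1):
            for z in (z0,z1): L((x0,y,z),(x1,y,z),col)
    L((0,-.02,0),(0,.02,0),(0,0,255))
    cv2.imwrite("pics/"+name,im)
E
python3 - <<'E'
from lev import *
import pickle
s,t=pickle.load(open("p7.pkl","rb"))
print(H)
draw(s,"s15.png",(200,180,280,250),8,.27)
draw(t,"t15.png",(250,130,300,190),8,.27)
E
```

```text
[0.70507731 0.18479736 0.15      ]
```

View pics/s15.png

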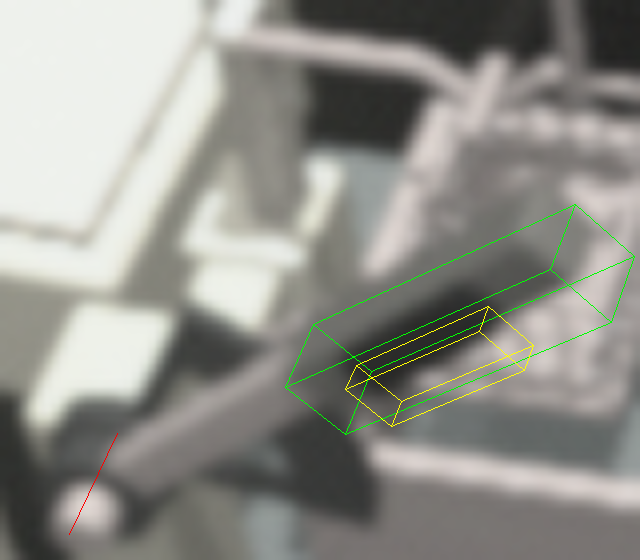

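View pics/t15.png

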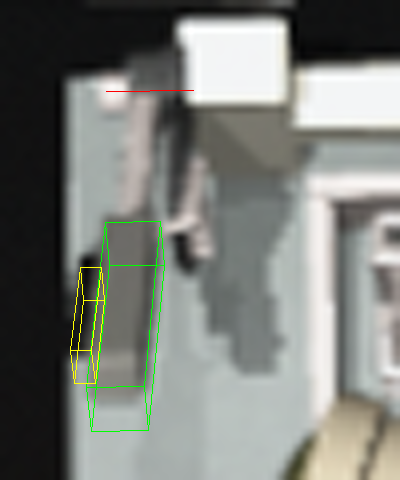

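```bash
python3 - <<'E'
from lev import *
import pickle
s,t=pickle.load(open("p7.pkl","rb"))
a=[]
for q in (.12,.16,.2):
    draw(s,"x.png",(200,180,280,250),5,q); draw(t,"y.png",(250,130,300,190),5,q)
    x=cv2.imread("pics/x.png");y=cv2.imread("pics/y.png");a.append(np.vstack([x[:, :400],np.pad(y,((0,0),(0,150),(0,0)))]))
im=np.hstack(a);im=cv2.resize(im,None,fx=800/im.shape[1],fy=800/im.shape[1]);cv2.imwrite("pics/l16.png",im);print(im.shape)
E
```

```text
(433, 800, 3)
```

View pics/l16.png

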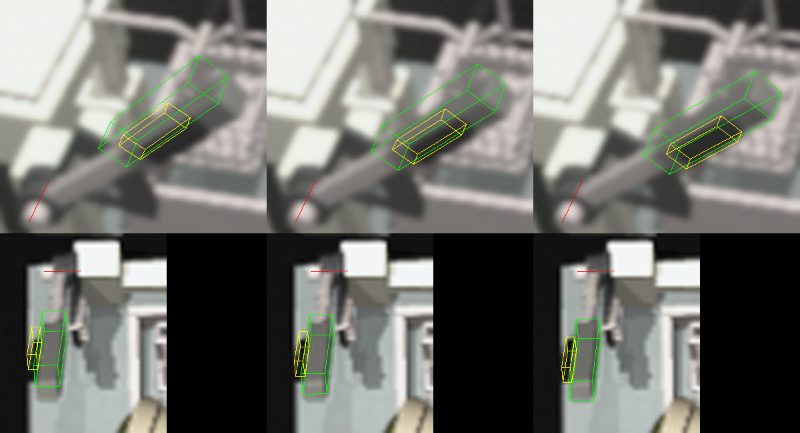

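```bash
python3 - <<'E'
from lev import *
import pickle
s,t=pickle.load(open("p7.pkl","rb"))
a=[]
for q in (.2,.225):
    draw(s,"x.png",(225,190,275,235),8,q); draw(t,"y.png",(255,140,280,185),8,q)
    x=cv2.imread("pics/x.png");y=cv2.imread("pics/y.png");a.append(np.hstack([x,y]))
im=np.vstack(a);cv2.imwrite("pics/l17.png",im);print(im.shape)
E
```

```text
(720, 600, 3)
```

View pics/l17.png

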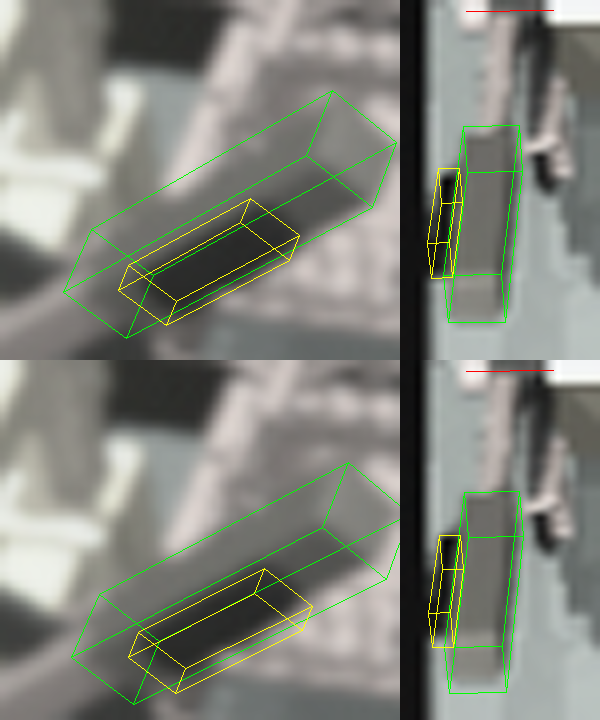

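```bash
cat >> lev.py <<'E'
def tool(th): # th deg tilt
    t=np.radians(th); x=RS@np.array([0,1.,0]); y=RS@np.array([np.sin(t),0,-np.cos(t)]); return np.stack([x,y,np.cross(x,y)],1)
def tcp(q,r,th,dy=.001,back=0):
    R=tool(th); return L2W(q,[[-r,dy,0]])[0]+R[:,1]*(.019-back),R
E
python3 - <<'E'
from lev import *
p,R=tcp(.205,.178,-15,back=.11);print(p,tcp(.205,.178,-15)[0])
plan(p,R,16)
E
```

```text
[0.59901567 0.1825944  0.35988063] [0.57055855 0.1817349  0.25362879]
total rot [ 11.93 -89.5   11.87] dist [ 0.1778  0.1612 -0.0072]
[[0.0114, 0.0005, 0.0097], [0.75, -5.59, 0.74]]
[[0.0123, 0.0004, 0.0086], [0.75, -5.59, 0.74]]
[[0.0131, 0.0004, 0.0073], [0.75, -5.59, 0.74]]
[[0.0137, 0.0003, 0.006], [0.75, -5.59, 0.74]]
[[0.0143, 0.0002, 0.0047], [0.75, -5.59, 0.74]]
[[0.0147, 0.0, 0.0032], [0.75, -5.59, 0.74]]
[[0.0149, -0.0001, 0.0018], [0.75, -5.59, 0.74]]
[[0.015, -0.0003, 0.0003], [0.75, -5.59, 0.74]]
[[0.015, -0.0005, -0.0011], [0.75, -5.59, 0.74]]
[[0.0148, -0.0007, -0.0026], [0.75, -5.59, 0.74]]
[[0.0144, -0.0009, -0.004], [0.75, -5.59, 0.74]]
[[0.014, -0.0012, -0.0054], [0.75, -5.59, 0.74]]
[[0.0134, -0.0014, -0.0067], [0.75, -5.59, 0.74]]
[[0.0126, -0.0017, -0.0079], [0.75, -5.59, 0.74]]
[[0.0118, -0.002, -0.0091], [0.75, -5.59, 0.74]]
[[0.0108, -0.0022, -0.0102], [0.75, -5.59, 0.74]]
```

carry_out(plan=[[[0.0114,0.0005,0.0097],[0.75,-5.59,0.74],0.06],[[0.0123,0.0004,0.0086],[0.75,-5.59,0.74],0.06],[[0.0131,0.0004,0.0073],[0.75,-5.59,0.74],0.06],[[0.0137,0.0003,0.006],[0.75,-5.59,0.74],0.06],[[0.0143,0.0002,0.0047],[0.75,-5.59,0.74],0.06],[[0.0147,0,0.0032],[0.75,-5.59,0.74],0.06],[[0.0149,-0.0001,0.0018],[0.75,-5.59,0.74],0.06],[[0.015,-0.0003,0.0003],[0.75,-5.59,0.74],0.06]])

```text
time_s: 14.78
position: [0.5126, 0.1022, 0.3619]
tool_rot: [[0.683, -0.133, -0.718], [0.729, 0.052, 0.683], [-0.053, -0.99, 0.132]]
ft_force: [0.4, -0.1, 0.2]
grip_width: 0.0602
```

carry_out(plan=[[[0.015,-0.0005,-0.0011],[0.75,-5.59,0.74],0.06],[[0.0148,-0.0007,-0.0026],[0.75,-5.59,0.74],0.06],[[0.0144,-0.0009,-0.004],[0.75,-5.59,0.74],0.06],[[0.014,-0.0012,-0.0054],[0.75,-5.59,0.74],0.06],[[0.0134,-0.0014,-0.0067],[0.75,-5.59,0.74],0.06],[[0.0126,-0.0017,-0.0079],[0.75,-5.59,0.74],0.06],[[0.0118,-0.002,-0.0091],[0.75,-5.59,0.74],0.06],[[0.0108,-0.0022,-0.0102],[0.75,-5.59,0.74],0.06]])

```text
time_s: 15.78
position: [0.6014, 0.1829, 0.3577]
tool_rot: [[-0.032, -0.262, -0.965], [0.999, -0.006, -0.032], [0.002, -0.965, 0.262]]
ft_force: [-0.6, -1.2, 0.1]
grip_width: 0.0598
```

```bash
python3 - <<'E'
from lev import *
import pickle
o=env.observe();print(o["position"],o["q"])
s=env.get_image("side");t=env.get_image("top");pickle.dump((s,t),open("p8.pkl","wb"))
draw(s,"s18.png",(200,130,300,240),6,.205)
p,R=tcp(.205,.178,-15);plan(p,R,8)
E
```

```text
[0.60144155 0.18289008 0.35774515] [  5.67290444  36.7050496   29.77288708   1.43667766 128.64536586
 -85.4520325 ]
total rot [-0.24  0.07  0.09] dist [-0.0312 -0.0016 -0.1028]
[[-0.0001, 0.0134, 0.0004], [-0.03, 0.01, 0.01]]
[[-0.0001, 0.0134, 0.0004], [-0.03, 0.01, 0.01]]
[[-0.0001, 0.0134, 0.0004], [-0.03, 0.01, 0.01]]
[[-0.0001, 0.0134, 0.0004], [-0.03, 0.01, 0.01]]
[[-0.0001, 0.0134, 0.0004], [-0.03, 0.01, 0.01]]
[[-0.0001, 0.0134, 0.0004], [-0.03, 0.01, 0.01]]
[[-0.0001, 0.0134, 0.0004], [-0.03, 0.01, 0.01]]
[[-0.0001, 0.0134, 0.0004], [-0.03, 0.01, 0.01]]
```

View pics/s18.png

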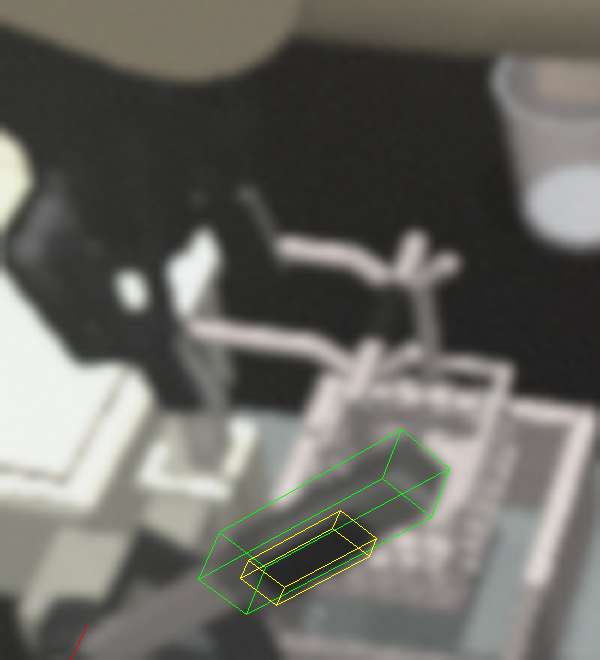

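carry_out(plan=[[[0,0.0134,0.0004],[0,0,0],0.06],[[0,0.0134,0.0004],[0,0,0],0.06],[[0,0.0134,0.0004],[0,0,0],0.06],[[0,0.0134,0.0004],[0,0,0],0.06],[[0,0.0134,0.0004],[0,0,0],0.06],[[0,0.0134,0.0004],[0,0,0],0.06]])

```text
time_s: 16.62
position: [0.577, 0.1815, 0.2807]
tool_rot: [[-0.027, -0.261, -0.965], [1.0, -0.006, -0.026], [0.001, -0.965, 0.261]]
ft_force: [-0.7, 0.3, -0.1]
grip_width: 0.06
```

```bash
python3 - <<'E'
from lev import *
import pickle
o=env.observe();print(o["position"],o["ft_force"])
s=env.get_image("side");t=env.get_image("top");pickle.dump((s,t),open("p9.pkl","wb"))
draw(s,"s19.png",(200,150,280,240),8,.205)
draw(t,"t19.png",(250,125,320,205),8,.205)
E
```

```text
[0.5770425  0.18149058 0.28072475] [-0.71659277  0.31386155 -0.14552455]
```

View pics/s19.png

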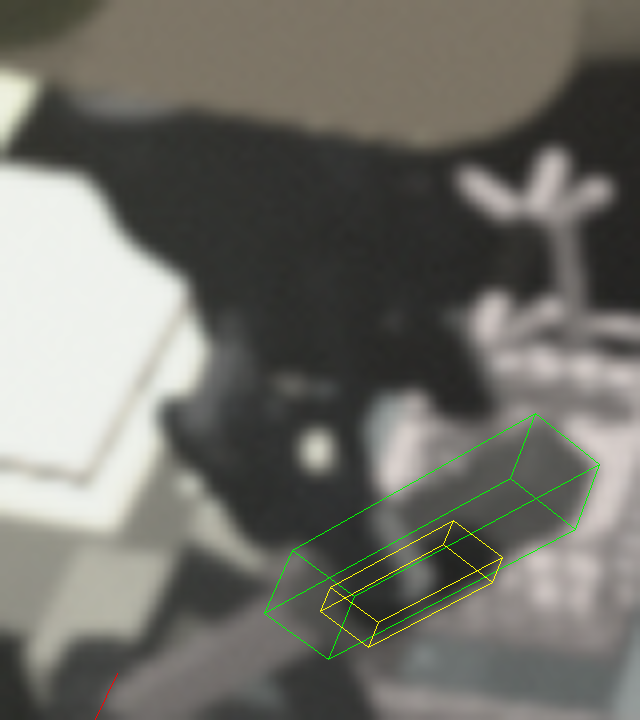

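View pics/t19.png

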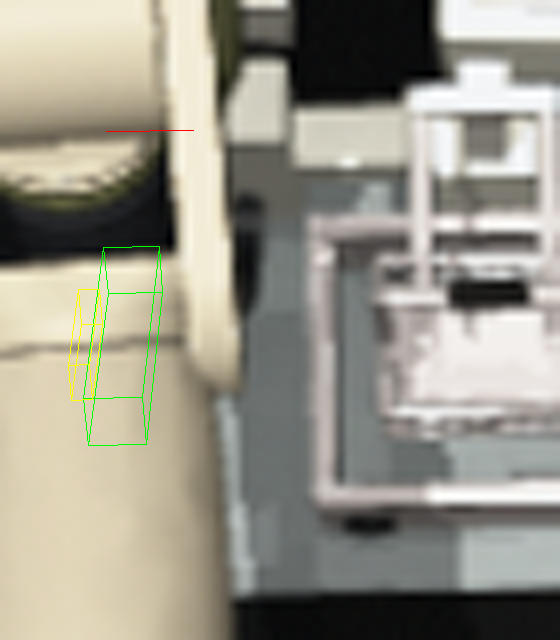

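carry_out(plan=[[[0,0.0134,0.0002],[0,0,0],0.06],[[0,0.0134,0.0002],[0,0,0],0.06],[[0,0,0],[0,0,0],0.05],[[0,0,0],[0,0,0],0.042],[[0,0,0],[0,0,0],0.036]], force=40)

```text
time_s: 17.35
position: [0.5699, 0.1825, 0.2558]
tool_rot: [[-0.03, -0.261, -0.965], [1.0, -0.004, -0.03], [0.004, -0.965, 0.261]]
ft_force: [-1.2, 4.7, 1.6]
grip_width: 0.0362
```

carry_out(plan=[[[0,0,0],[0,0,0],0.032],[[0,0,0],[0,0,0],0.028],[[0,0,0],[0,0,0],0.024],[[0,0,0],[0,0,0],0.02]])

```text
time_s: 17.85
position: [0.5695, 0.1803, 0.256]
tool_rot: [[-0.029, -0.262, -0.965], [1.0, -0.008, -0.028], [-0.0, -0.965, 0.262]]
ft_force: [-5.4, -7.4, 6.7]
grip_width: 0.0239
```

```bash
python3 - <<'E'
from lev import *
import pickle
o=env.observe();print(o["position"],o["ft_force"],o["wrist_torque"],o["grip_width"])
s=env.get_image("side");pickle.dump(s,open("p10.pkl","wb"))
draw(s,"s20.png",(200,150,280,240),8,.205)
E
```

```text
[0.56954446 0.18028235 0.255953  ] [-5.35832667 -7.41027369  6.69835494] [-0.47823098  0.8172021   0.82366414] 0.02387925735549522
```

View pics/s20.png

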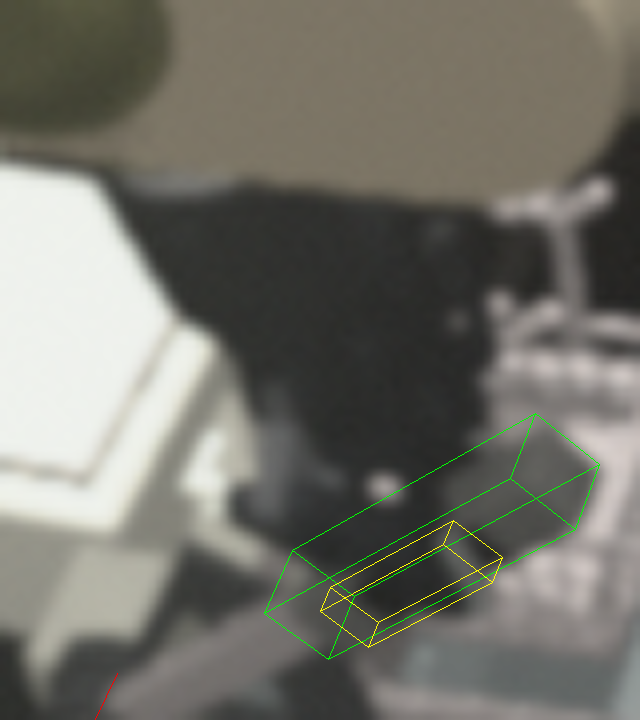

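```bash
cat >> lev.py <<'E'
def swing(dq,n):
    o=env.observe();p=np.array(o["position"]);R=np.array(o["tool_rot"]); ax=RS@np.array([0,1.,0])
    Q=Ro.from_rotvec(-ax*dq/n); p2=H+Q.apply(p-H)
    print("row shift",(R.T@(p2-p)).round(4),"turn",np.degrees(R.T@(-ax*dq/n)).round(2), "rel",(p-H).round(4))
    Qf=Ro.from_rotvec(-ax*dq); print("end",(H+Qf.apply(p-H)).round(4))
E
python3 - <<'E'
from lev import *
swing(.785,14); swing(.05,1)
E
```

```text
row shift [-0.      0.009   0.0035] turn [-3.21 -0.   -0.01] rel [-0.1355 -0.0045  0.106 ]
end [0.5343 0.1792 0.1291]
row shift [-0.      0.008   0.0031] turn [-2.86 -0.   -0.  ] rel [-0.1355 -0.0045  0.106 ]
end [0.5644 0.1801 0.2491]
```

carry_out(plan=[[[0,0.009,0.0035],[-3.2,0,0],0.02],[[0,0.009,0.0035],[-3.2,0,0],0.02],[[0,0.009,0.0035],[-3.2,0,0],0.02],[[0,0.009,0.0035],[-3.2,0,0],0.02]])

```text
time_s: 18.4
position: [0.5492, 0.1794, 0.2232]
tool_rot: [[-0.029, -0.039, -0.999], [1.0, -0.002, -0.029], [-0.001, -0.999, 0.039]]
ft_force: [-3.6, -10.5, 6.4]
grip_width: 0.0236
```

```bash
python3 - <<'E'
from lev import *
import pickle
o=env.observe();print(o["position"],o["ft_force"],o["wrist_torque"],o["grip_width"])
s=env.get_image("side")
draw(s,"s21.png",(200,150,290,250),7,.43)
E
```

```text
[0.54923261 0.17940022 0.22317604] [ -3.60402836 -10.4870517    6.40614477] [-0.78126564  0.63752735  0.79615488] 0.023623403935400803
```

View pics/s21.png

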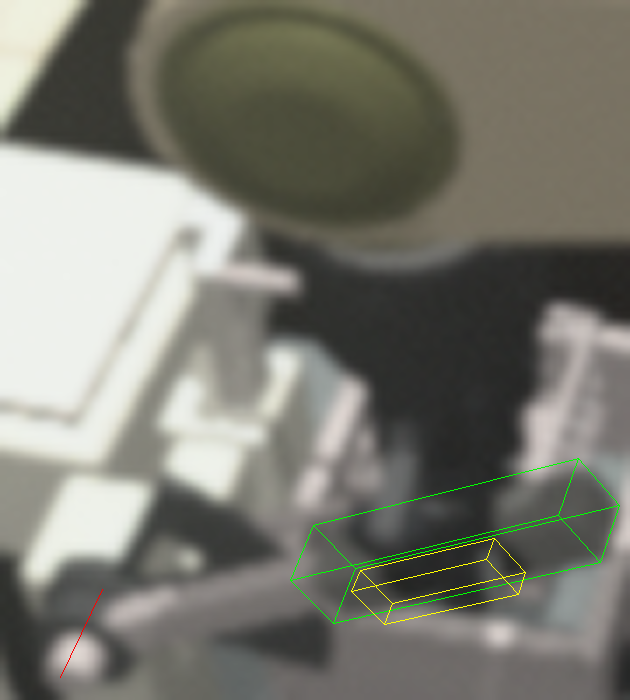

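carry_out(plan=[[[-0.0003,0.009,0.0035],[-3.2,0,0],0.02],[[-0.0003,0.009,0.0035],[-3.2,0,0],0.02],[[0,0.009,0.0035],[-3.2,0,0],0.02],[[0,0.009,0.0035],[-3.2,0,0],0.02],[[0,0,0],[0,0,0],0.02]])

```text
time_s: 19.08
position: [0.5364, 0.1788, 0.1859]
tool_rot: [[-0.029, 0.181, -0.983], [1.0, 0.004, -0.029], [-0.001, -0.984, -0.181]]
ft_force: [-7.8, -7.7, 5.1]
grip_width: 0.0238
```

```bash
python3 - <<'E'
from lev import *
o=env.observe();print(o["ft_force"],o["wrist_torque"],o["grip_width"])
R=o["tool_rot"];print(np.degrees(np.arctan2(R[0,1],-R[2,1])))
swing(.99-.65,6)
E
```

```text
[-7.76033073 -7.74391064  5.05995005] [-0.75353988  0.8077174   0.39473746] 0.023814596559972537
10.41225299762186
row shift [0.     0.0091 0.0035] turn [-3.25  0.   -0.  ] rel [-0.1687 -0.006   0.0359]
end [0.534  0.1787 0.1276]
```

carry_out(plan=[[[0,0.009,0.0035],[-3.2,0,0],0.02],[[0,0.009,0.0035],[-3.2,0,0],0.02],[[0,0.009,0.0035],[-3.2,0,0],0.02],[[0,0.009,0.0035],[-3.2,0,0],0.02],[[0,0.006,0.0023],[-2.1,0,0],0.02],[[0,0,0],[0,0,0],0.02]])

```text
time_s: 19.82
position: [0.5327, 0.1786, 0.1409]
tool_rot: [[-0.029, 0.427, -0.904], [1.0, 0.011, -0.027], [-0.001, -0.904, -0.427]]
ft_force: [-7.3, -12.6, 6.2]
grip_width: 0.0237
```

```bash
python3 - <<'E'
from lev import *
o=env.observe();print(o["ft_force"],o["wrist_torque"],o["grip_width"])
R=o["tool_rot"];th=np.degrees(np.arctan2(R[0,1],-R[2,1]));q=.205+np.radians(th+15.1);print(th,q)
swing(.1,3)
s=env.get_image("side")
draw(s,"s22.png",(200,150,300,250),6,q)
E
```

```text
[ -7.25644038 -12.58970304   6.23075677] [-1.19840467  0.5904812  -0.02442927] 0.023669512389499693
25.26214375261615 0.9094523016464114
row shift [0.     0.0054 0.0021] turn [-1.91  0.   -0.  ] rel [-0.1724 -0.0062 -0.0091]
end [0.5344 0.1787 0.1237]
```

View pics/s22.png

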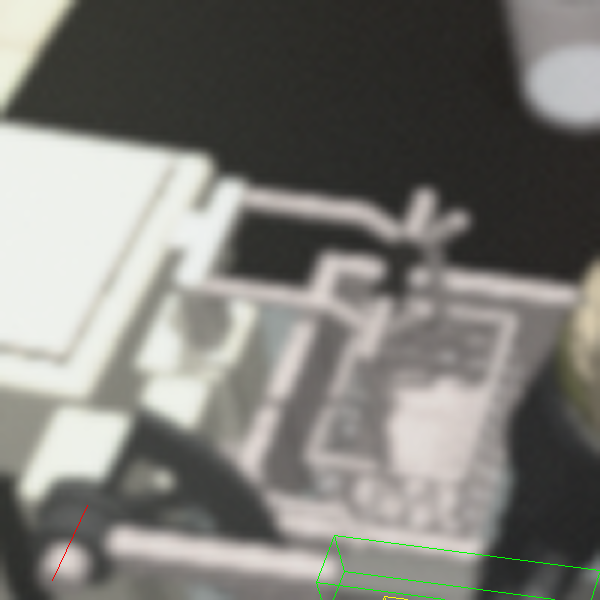

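carry_out(plan=[[[-0.0005,0.0054,0.0021],[-1.9,0,0],0.02],[[-0.0005,0.0054,0.0021],[-1.9,0,0],0.02],[[0,0,0],[0,0,0],0.02]])

```text
time_s: 20.25
position: [0.5337, 0.1786, 0.1301]
tool_rot: [[-0.03, 0.487, -0.873], [1.0, 0.015, -0.026], [0.0, -0.873, -0.487]]
ft_force: [-11.8, -5.1, 10.9]
grip_width: 0.0237
```

carry_out(plan=[[[0,0.003,0.0012],[-1,0,0],0.02],[[0,0,0],[0,0,0],0.02]])

```text
time_s: 20.5
position: [0.5347, 0.1786, 0.1294]
tool_rot: [[-0.03, 0.506, -0.862], [1.0, 0.015, -0.026], [-0.0, -0.863, -0.506]]
ft_force: [-24.0, -9.9, 33.5]
grip_width: 0.0233
```

```bash
python3 - <<'E'
from lev import *
o=env.observe();print(o["ft_force"],o["wrist_torque"],o["grip_width"])
R=o["tool_rot"];th=np.degrees(np.arctan2(R[0,1],-R[2,1]));q=.205+np.radians(th+15.1);print(th,q)
swing(.03,1)
s=env.get_image("side")
draw(s,"s23.png",(210,170,330,270),6,q)
E
```

```text
[-24.03213043  -9.90577505  33.4746047 ] [-1.07153129  0.92506423 -0.12564745] 0.02325739805461577
30.38599518872558 0.9988803795895609
row shift [0.     0.0048 0.002 ] turn [-1.72 -0.    0.  ] rel [-0.1704 -0.0062 -0.0206]
end [0.5354 0.1786 0.1243]
```

View pics/s23.png

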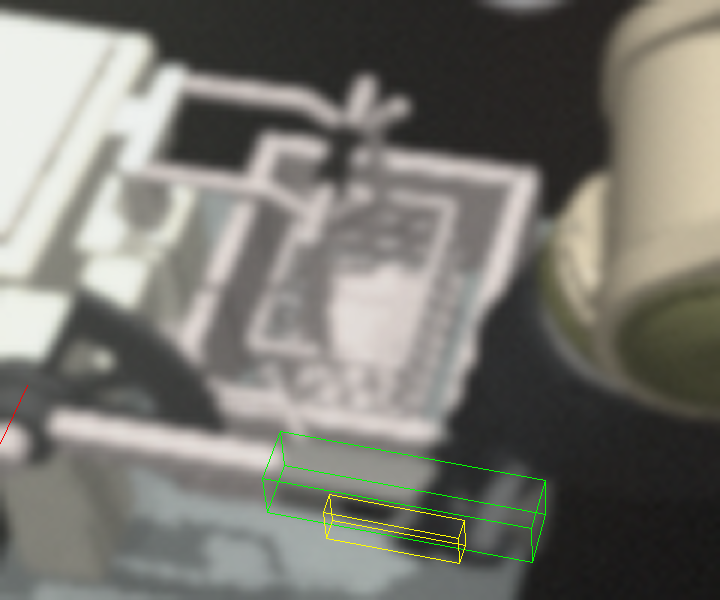

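carry_out(plan=[[[0,-0.0008,0],[0,0,0],0.02],[[0,0,0],[0,0,0],0.027],[[0,0,0],[0,0,0],0.031],[[0,0,0],[0,0,0],0.036],[[0,0,0],[0,0,0],0.045],[[0,0,0],[0,0,0],0.06]])

```text
time_s: 21.3
position: [0.5345, 0.179, 0.1269]
tool_rot: [[-0.029, 0.502, -0.865], [1.0, 0.016, -0.024], [0.002, -0.865, -0.502]]
ft_force: [0.5, -0.3, 0.8]
grip_width: 0.0596
```

```bash
python3 - <<'E'
from lev import *
o=env.observe();print(o["position"],o["ft_force"],o["wrist_torque"],o["grip_width"])
s=env.get_image("side")
draw(s,"s24.png",(210,170,330,270),6,.95)
E
```

```text
[0.53454134 0.17899027 0.1268884 ] [ 0.46666174 -0.27916339  0.75505888] [0.00263479 0.2611908  0.01686508] 0.05957565306380737
```

View pics/s24.png

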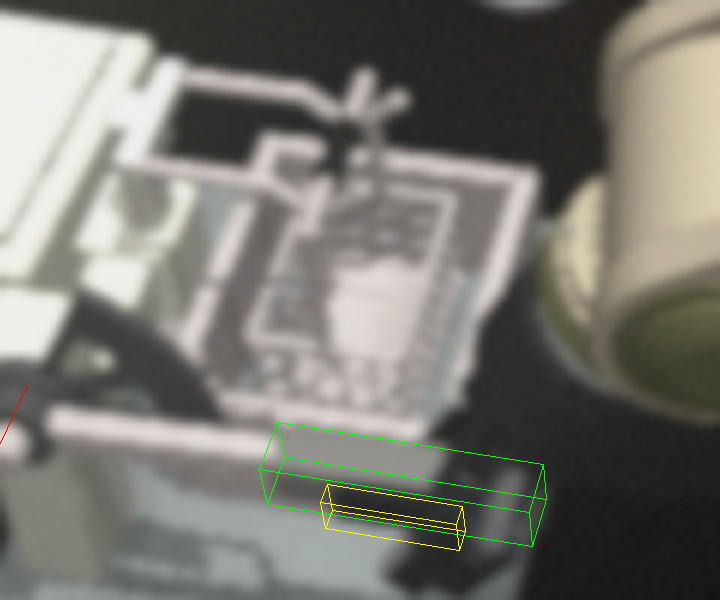

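carry_out(plan=[[[0,-0.01,0],[0,0,0],0.065],[[0,-0.015,0],[0,0,0],0.065],[[0,-0.02,0],[0,0,0],0.065],[[0,-0.025,0],[0,0,0],0.065],[[0,-0.025,0],[0,0,0],0.065],[[0,-0.025,0],[0,0,0],0.065],[[0,-0.025,0],[0,0,0],0.065],[[0,-0.025,0],[0,0,0],0.065]])

```text
time_s: 22.35
position: [0.448, 0.1764, 0.2755]
tool_rot: [[-0.029, 0.502, -0.864], [1.0, 0.016, -0.024], [0.002, -0.865, -0.503]]
ft_force: [0.7, 0.4, -0.1]
grip_width: 0.065
```

```bash
python3 - <<'E'
from lev import *
o=env.observe();print(o["position"],o["ft_force"])
s=env.get_image("side");t=env.get_image("top")
draw(s,"s25.png",(200,160,320,260),6,.94)
save(s,"s26.png",scale=1.2);save(t,"t26.png",scale=1.2)
E
```

```text
[0.44798428 0.1764115  0.2755087 ] [ 0.69585541  0.43934357 -0.11394569]
```

View pics/s25.png

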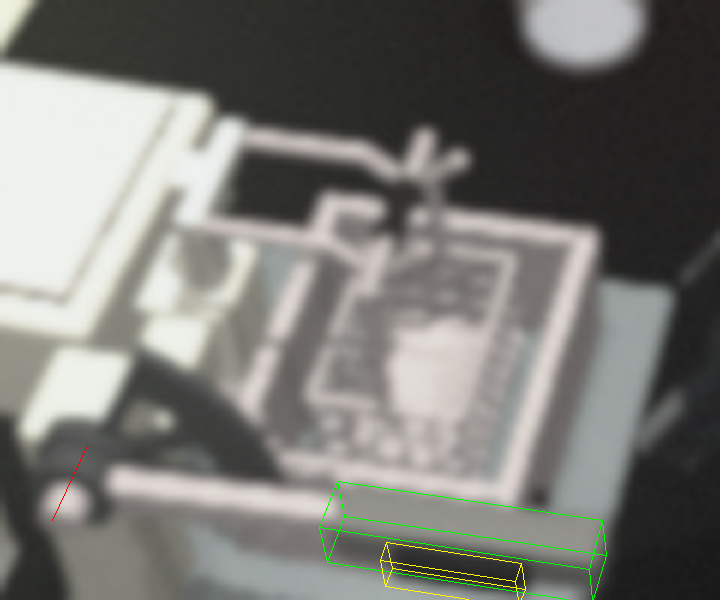

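View pics/t26.png

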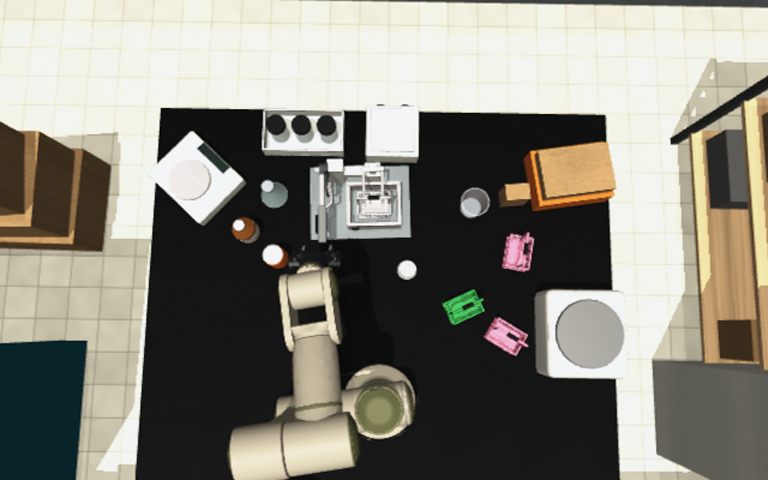

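View pics/s26.png

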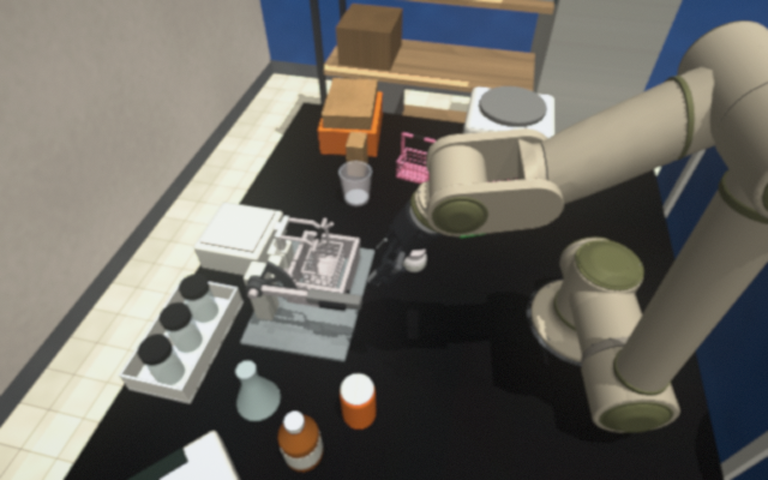

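```bash
python3 -c "
from h import *
print(env.close_job())"
```

```text
the job is handed in; nothing more can be done
None
```

The basket hangs by its handle on both prongs of the hook and sits lowered in the bath. The lever is locked down and the gripper has let go. I handed the job in at about 22.5 s, well inside the 69 s limit.

- **Basket:** I took the steel basket and left the pink and green ones alone. While seating it I pushed the hook down about 6 mm, which moved the lever a little. By the overlay it stood at about 0.2 rad before I squeezed the release, still short of the first ratchet step.
- **Release and lever:** The squeezed grip read about 24 mm. The gripper had read about 2 mm low on the basket's sleeve, so that fits the 26 mm given. I kept the release squeezed all the way down, and the stop showed as the upward push on the tool rising to 33 N. I then opened the fingers there and backed off.
- **Last checks:** In the last side picture, about a second after letting go, the lever rests at about 0.94 by the overlay, which is locked. The basket is still on the hook inside the bath. The last force reading, under 1 N, shows the gripper touching nothing.
- **Bystanders:** The beaker and jar are at the same pixels as at the start. The other things look unmoved, but I judged those only by eye.
- **Less certain:** I read the lever angle from camera overlays only, to about 0.02 rad. The sideways force on the tool reached about 13 N during the swing.

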